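Clip a pick light onto the stockroom rail

TASK

Take the loose white pick-light unit with the orange lamp and fit it on the aluminium rail at the bay marked by the orange tags: hook its lip under one edge of the rail, then rock it down until its sprung foot clicks under the other edge and the unit sits level, centred on the tags. Work gently: never force the unit against the rail, and leave the dark spare unit and everything else on the bench where it is. Let go of the unit and move clear when it is fitted.

Things in the scene. Friction and masses are not known exactly. Their poses are not given: they have to be found in the camera images.
- module_center (a point): The unit to fit: white box 76 mm long (x), 40 wide (y), 50 high, orange round lamp on top (+4 mm), 0.12 to 0.22 kg. Point at the box's centre; z up, x from the fixed hook to the sprung foot. Its flat underside is 25 mm below the point. It starts standing on hook and foot, underside 16 mm above the bench, hook end roughly towards the robot. Grip across its y width.
- hook (a point): Inner end of the slot of the unit's grey hook, half-way up the slot: x = -25.5, z = -28.25 mm from the unit's centre. The slot is open towards +x, 5.5 mm deep, 6.5 mm high, between the box's underside and the lip's top. Web x = -32 to -25.5, lip x = -25.5 to -20 from the centre; both 36 mm wide and end 16 mm below the underside.
- catch (a point): Inner top edge of the catch on the unit's orange sprung foot: x = 22.5, z = -31.5 mm from the unit's centre, 36 mm wide. Under it a wedge slopes outward, from 9 mm below the box's underside to 16 mm below at x = 26.5, the foot's bottom; the foot reaches out to x = 32. Tipped 20 degrees with the hook low, the foot clears the rail's top while the lip goes under the near edge.
- foot (a joint): The unit's sprung foot: 0 = relaxed (inward), grows to 0.006 m as it is pushed outward along the unit's +x. Spring 800 N/m with 1.6 N preload. It rides outward about 3 mm over the rail's edge and snaps back to 0 when it clicks.
- base: Fixed grey base plate 170 (x) by 390 (y) by 8 mm, origin under its centre on the bench. Two cream slotted uprights at y = -185 and 185 mm, 56 mm wide in x, 74 mm high, hold the rail between them. The unit may be pushed against rail and base with at most 40 N; hooking and clicking need about 20 N or less.
- rail_line (a point): Point on the base plate's top under the middle of the rail, which runs along y. Rail: 50 mm wide, two flat flanges 4 mm thick, x = -25 to -13 and 13 to 25 mm, free below for 18 mm outside x = +-16. It is rigid, but its flange tops lie anywhere from 44 to 56 mm above the bench, not reported: find by touch or sight. A neighbour unit sits at y = -160 to -120 mm, 52 mm above the flanges.
- strip (a joint): Brass sprung contact strip, 10 mm wide, along the rail's middle (y = -85 to 165 mm of the base), 6 mm proud of the flange tops. 0 = up, to 0.006 m pressed down; spring 1200 N/m. It lifts a fitted unit until hook and catch bear on the flanges from below, and is then still pressed by about 0.0035 m.
- bay: Bay tags: two orange plates 30 by 44 by 3 mm with a white stripe, on the base plate at both sides of the rail (x = -64 and 64 mm). Origin midway between them, under the rail's centre line, on the base plate's top (8 mm above the bench); axes as the base's. The fitted unit's centre belongs at x = 0, y = 0 of this frame.
- spare_center (a point): Dark grey spare unit with a blue lamp, same size and shape as the white one, standing loose; leave it. Point at the centre of its box.
- polish: Green flat polish tin, 72 mm across, 26 mm high; origin under its centre. Leave it.
- tape: Brown roll of tape, 100 mm across, 48 mm high; origin under its centre. Leave it.
- brush: Wooden shoe brush 150 by 50 by 40 mm; origin under its centre. Leave it.
- marker: Black marker pen with orange cap, 135 mm long, 14 mm thick; origin under its centre. Leave it.
- shoehorn: Steel shoehorn with wooden grip, about 205 mm long, 10 mm high; origin under the steel part's centre. Leave it.
Things that resemble listed ones, but are neither listed nor needed, are in the scene too. What is shaped like the part that bears module_center but pink is not meant.

How it is judged:
By the outcome, as a careful person would: the job done as asked, in the order asked, and still so for the second after the job is handed in, with the robot touching nothing.
It also fails if it takes over 70 s, if anything falls off the work surface, if the arm or the gripper's body presses on something with over 40 N, if the wrist force passes 120 N, or if a joint passes its speed limit or range.

ROBOT

A 6-joint arm with a two-finger parallel gripper is mounted at the origin on the work surface. World frame = base frame: x ahead of the robot, y to its left, z up, the work surface at z = 0. Lengths are in m, angles in rad, forces in N, time in s.
With the tool pointing down it reaches from about 0.25 to 0.8 m from the base axis. Payload 3.9 kg.
Tool frame: the origin (TCP) lies between the finger pads; the fingertips stand 22 mm ahead of it and the grasp point (between the pads) lies 3 mm ahead of it; z points along the fingers, y is the direction in which the jaws open and shut (so a half turn about z gives the same grasp; the last joint's range is limited). The gripper opens to 85 mm and grips with 20 to 120 N. Pads are 22 mm wide; open, the fingers measure 114 mm over their backs; the gripper's body (76 mm by 85 mm) begins 54 mm behind the grasp point. The pads swing forward as they close: fully open they stand 13 mm farther back than shut.
Start: joints at [1.343, 0.26, -0.138, 1.173, 0, 1.571], TCP at [0.119, 0.511, 0.253] pointing down, gripper open.
Joint ranges: [-2.78, 2.78], [-0.83, 1.72], [-1.28, 1.37], [-1.9, 2.12], [-1.57, 1.48], [-3.14, 3.14]. Speed limits (rad/s): [2.57, 2.57, 3.14, 3.14, 3.14, 3.14].

INTERFACE

Orientations are given as a unit quaternion [w, x, y, z].
In Python, from bench import ctrl gives the robot as it stands.
- The arm moves only by the tool arm_command, never from a script. Its argument "plan" is a list that holds one entry, the list of rows, each a list of 7 numbers: the finger opening in mm, from 0 to 85.4, then the shift along the world's x, y, z in mm, then the turn, a rotation vector about the world's x, y, z in rad. In form: [[[claw, tx, ty, tz, wx, wy, wz], ...]]. A call has 1 to 8 rows; each row is the pose to reach, as a shift and turn from the pose commanded when the call began; what a row does not reach only later rows make up. A row lasts 1/10 s, in which the tool goes at most 50 mm and 8.59 degrees, less where a joint would pass 70% of its speed; a pose out of reach is approached as far as the arm can. A call with a gripper value outside its range is refused whole. The fingers move at their own pace and stop on an object; "newtons" is the grip in N (left out, the last holds). Time passes only in rows, so rows that repeat a pose let the fingers close. It gives the time, the measured TCP pose, the force and the opening at its end, in the units of the state.
- ctrl.state(): the state, without advancing time (a new reading comes with each control period).
- ctrl.grab_frame(name): name is "side" or "top" or "wrist"; returns the picture (480x640x3 uint8, blue, green, red); there is no depth.
- ctrl.calibration(name): a dict with "fx", "fy", "cx", "cy" (pixels), "position" and "attitude" of the camera in the world. Camera axes: x right, y up, looking along -z (the intrinsics and any distortion apply to the point x, -y, -z); pixel columns grow to the right and rows downward; lengths in m; the calibration is good to about 2 mm. A picture is of the moment at which its call begins: read the wrist's pose just before it. calibration takes no time and is no camera call; for the wrist camera it gives the pose at the moment of the call.
- ctrl.finish_job(): hands the job in, once; it reports no verdict.
The state is a dict: "t": time; "joints": joint angles; "joint_velocities": joint speeds; "joint_efforts": joint torques, N m; "tcp_pos": TCP position; "orientation": TCP orientation; "force": force on the tool from outside, world axes, zero at the start; "moment": the same for the moment, N m; "finger_gap": opening from 0.0 (shut) to 1.0 (fully open).
Only numpy, scipy, OpenCV 4.12 (cv2) and the standard library are available. Lean on these libraries where they do the work, as an engineer would, in place of code of your own. Each camera call takes 0.05 s, during which the arm holds its last target.

## Working session

There is one attempt and no reset: what is moved stays moved. The work goes in short steps, Python scripts to look and compute and a tool call to move; the robot and the scene stay as the last step left them, time stands still between calls to the robot, and variables do not carry over. Pictures are saved under pics/ and viewed, and the job is handed in when it is done.

Besides the shell and the picture viewer there is one more tool, called as name([rows], argument=value, ...), one row to a line, values as JSON. arm_command: Moves the arm, as the interface text tells. Its arguments: {"type":"object","properties":{"plan":{"type":"array"},"newtons":{"type":"number"}},"required":["plan"]}

```bash
ls; mkdir -p pics; python3 - <<'E'
from bench import ctrl
import cv2
print(ctrl.state())
for n in ["side","top","wrist"]:
    c=ctrl.calibration(n); print(n,c)
    cv2.imwrite(f"pics/{n}0.png",ctrl.grab_frame(n))
E
```

```text
pics
{'t': 0.0, 'joints': array([ 1.34304164e+00,  2.60658365e-01, -1.39398064e-01,  1.17268610e+00,
        3.30047300e-05,  1.57080927e+00]), 'joint_velocities': array([ 0.00014266,  0.00080644,  0.00141335,  0.00033372, -0.00015067,
        0.00012096]), 'joint_efforts': array([ 4.98230420e-04, -4.05682611e+01,  2.53919059e+01,  1.87468110e-02,
        2.48165152e-04,  1.16456357e-05]), 'tcp_pos': array([0.11838443, 0.51081404, 0.25246734]), 'orientation': array([-1.26964286e-04,  1.13637768e-01,  9.93521772e-01, -9.64926039e-04]), 'force': array([-0.35719634,  0.23958419,  0.12617714]), 'moment': array([-0.02346235, -0.04512284, -0.0224386 ]), 'finger_gap': 0.9964471559003111}
side {'fx': 447.66119689428797, 'fy': 447.66119689428797, 'cx': 315.2133700446247, 'cy': 240.8781390343388, 'position': array([ 0.08097682, -0.83670732,  0.67130051]), 'attitude': array([ 0.85808421,  0.46002357, -0.1083178 , -0.20084086])}
top {'fx': 542.2128885450475, 'fy': 542.2128885450475, 'cx': 312.67830784022277, 'cy': 234.32287056309474, 'position': array([0.39317276, 0.00983178, 1.23147339]), 'attitude': array([ 0.71126006,  0.04071285, -0.03121522, -0.70105435])}
wrist {'fx': 366.38292602308053, 'fy': 366.38292602308053, 'cx': 318.39428840393253, 'cy': 241.61038713847995, 'position': array([0.03601185, 0.52960203, 0.37437019]), 'attitude': array([ 0.77224313, -0.12991168, -0.10177591,  0.61351868])}
```

View pics/top0.png

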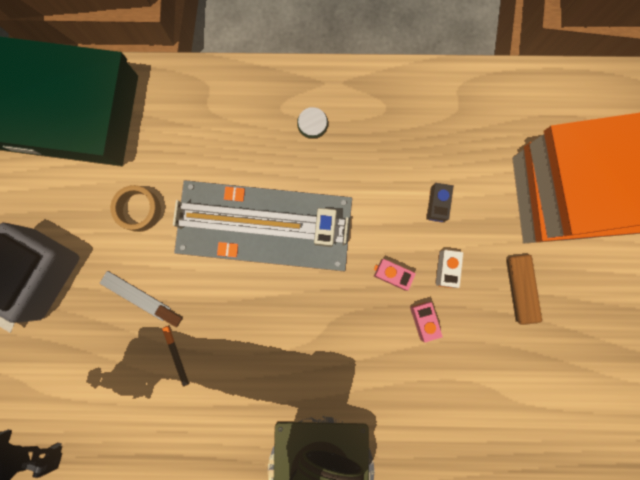

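View pics/side0.png

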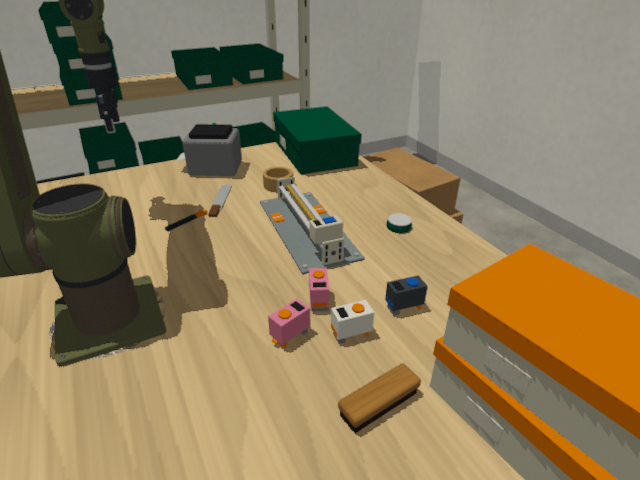

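View pics/wrist0.png

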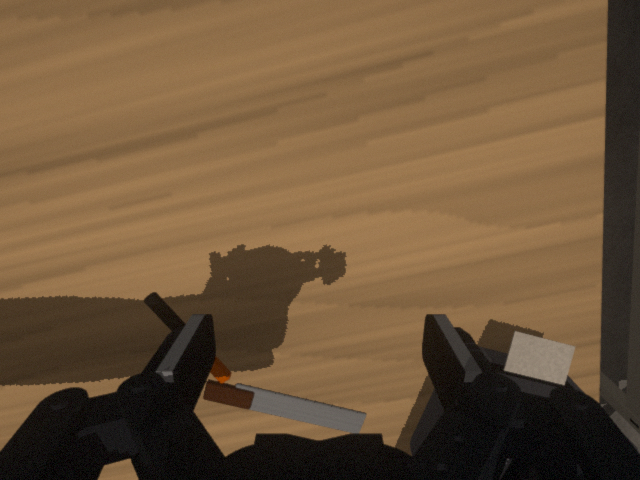

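```bash
cat > h.py <<'E'
import numpy as np, cv2
from scipy.spatial.transform import Rotation as R
from bench import ctrl
def rot(q): return R.from_quat([q[1],q[2],q[3],q[0]])
def ray(c,u,v):
    d=np.array([(u-c['cx'])/c['fx'],-(v-c['cy'])/c['fy'],-1.0])
    return np.array(c['position']),rot(c['attitude']).apply(d)
def plane(c,u,v,z):
    p,d=ray(c,u,v); return p+d*(z-p[2])/d[2]
def proj(c,P):
    q=rot(c['attitude']).inv().apply(np.asarray(P)-c['position'])
    return np.array([c['cx']+c['fx']*q[0]/-q[2], c['cy']-c['fy']*q[1]/-q[2]])
def tri(c1,p1,c2,p2):
    a,d=ray(c1,*p1);b,e=ray(c2,*p2)
    s=np.linalg.lstsq(np.c_[d,-e],b-a,rcond=None)[0]
    x=a+d*s[0];y=b+e*s[1]; return (x+y)/2,np.linalg.norm(x-y)
def crop(im,x0,y0,x1,y1,k): return cv2.resize(im[y0:y1,x0:x1],None,fx=k,fy=k,interpolation=cv2.INTER_CUBIC)
E
python3 - <<'E'
from h import *
t=cv2.imread('pics/top0.png'); s=cv2.imread('pics/side0.png')
cv2.imwrite('pics/c1.png',crop(t,370,170,490,350,3)); cv2.imwrite('pics/c2.png',crop(s,250,250,450,350,4))
cv2.imwrite('pics/c3.png',crop(t,160,165,360,285,4)); cv2.imwrite('pics/c4.png',crop(s,250,165,370,275,5))
E
```

```text
(no output)
```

View pics/c1.png

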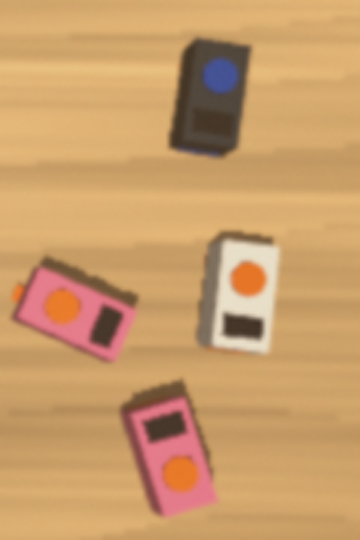

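View pics/c2.png

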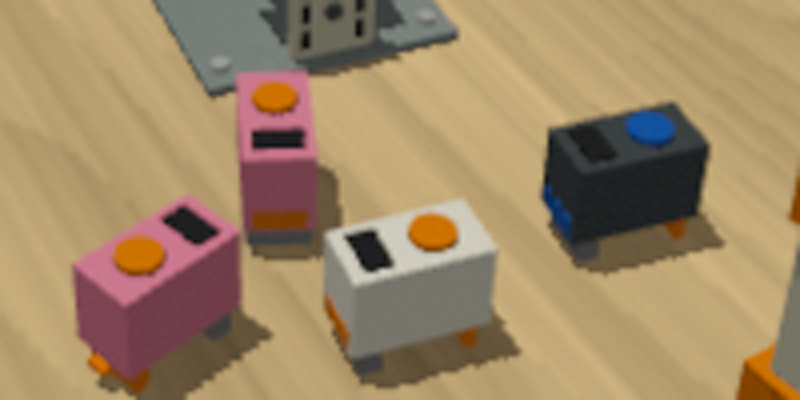

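View pics/c3.png

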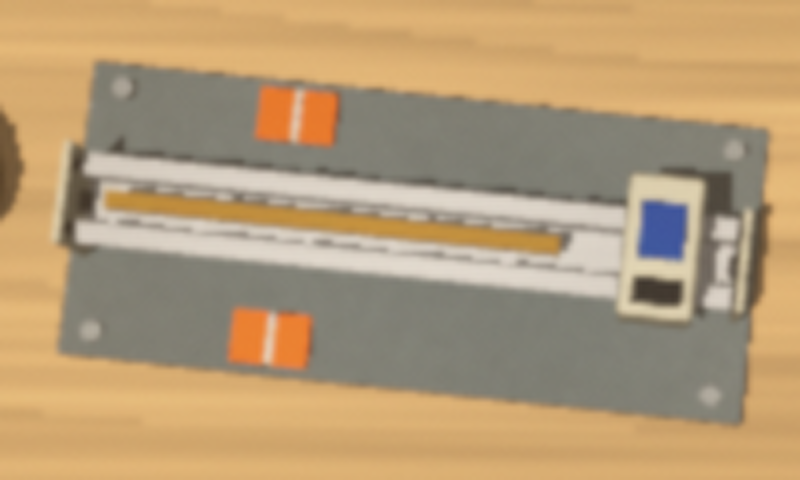

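View pics/c4.png

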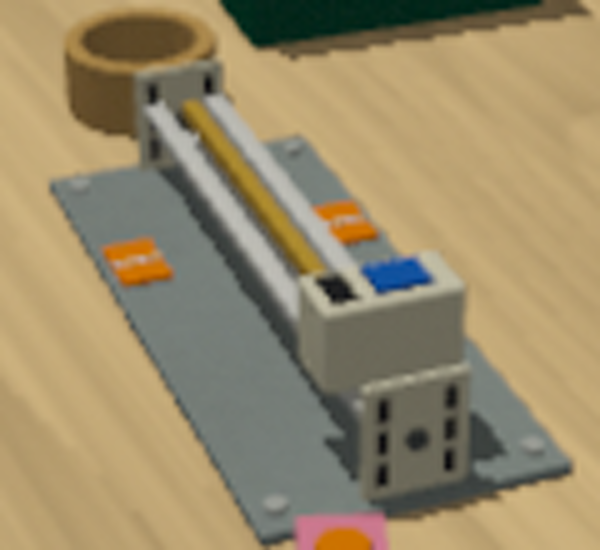

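The candidates are white with an orange lamp at top-image (452,267), pink at (395,273) and (427,320), and dark with a blue lamp at (440,202). The white one at (452,267) fits the description, and the enlarged crop confirms it: the grey hook is at the robot end and the orange foot at the lamp end. The orange tags are at about (234,194) and (228,250), and the rail lies between them.

```bash
python3 - <<'E'
from h import *
t=cv2.imread('pics/top0.png'); s=cv2.imread('pics/side0.png')
ct=ctrl.calibration('top'); cs=ctrl.calibration('side')
def comps(im,lo,hi,box,mn=15):
    hsv=cv2.cvtColor(im,cv2.COLOR_BGR2HSV); m=cv2.inRange(hsv,lo,hi)
    k=np.zeros_like(m);x0,y0,x1,y1=box;k[y0:y1,x0:x1]=m[y0:y1,x0:x1]
    cs_,_=cv2.findContours(k,cv2.RETR_EXTERNAL,cv2.CHAIN_APPROX_NONE)
    return [c for c in cs_ if cv2.contourArea(c)>mn]
# white top
for c in comps(t,(0,0,150),(179,70,255),(435,240,470,300)):
    r=cv2.minAreaRect(cv2.convexHull(c)); print('white',r)
    P=[plane(ct,*b,0.066) for b in cv2.boxPoints(r)]; P=np.array(P); print(P.round(4), P.mean(0), np.linalg.norm(P[0]-P[1]),np.linalg.norm(P[1]-P[2]))
for c in comps(t,(4,150,150),(20,255,255),(435,240,470,300)):
    M=cv2.moments(c);u=M['m10']/M['m00'],M['m01']/M['m00'];print('lamp top',u,cv2.contourArea(c),plane(ct,*u,.070)); L=u
for c in comps(s,(4,150,150),(20,255,255),(340,290,380,340),5):
    M=cv2.moments(c);u=M['m10']/M['m00'],M['m01']/M['m00'];print('side lamp',u,cv2.contourArea(c)); print(tri(ct,L,cs,u), proj(cs,plane(ct,*L,.070)))
tg=[]
for c in comps(t,(4,150,150),(20,255,255),(210,180,250,260),5):
    r=cv2.minAreaRect(c); print('tag',r)
# combine halves
def cen(box,im,c):
    cc=comps(im,(4,120,120),(20,255,255),box,3); h=cv2.minAreaRect(np.vstack(cc)); print(h)
    P=plane(c,*h[0],.011);Q=np.array([plane(c,*b,.011) for b in cv2.boxPoints(h)]); print(P,np.linalg.norm(Q[0]-Q[1]),np.linalg.norm(Q[1]-Q[2])); return P
A=cen((215,180,255,210),t,ct);B=cen((210,235,245,265),t,ct)
print('bay',(A+B)/2,A-B,np.linalg.norm(A-B),np.degrees(np.arctan2((A-B)[1],(A-B)[0])))
A=cen((310,200,330,216),s,cs);B=cen((268,210,288,224),s,cs)
print('bay side',(A+B)/2,A-B,np.linalg.norm(A-B),np.degrees(np.arctan2((A-B)[1],(A-B)[0])))
# base plate outline in top at z=.008
hsv=cv2.cvtColor(t,cv2.COLOR_BGR2HSV)
for k in [(184,185),(352,200),(348,268),(176,255)]: print(hsv[k[1],k[0]], plane(ct,*k,.008))
E
```

```text
white ((451.03045654296875, 268.2255859375), (19.5463809967041, 36.2215461730957), 6.340191841125488)
[[ 0.4068 -0.2455  0.066 ]
 [ 0.4839 -0.2547  0.066 ]
 [ 0.4799 -0.2962  0.066 ]
 [ 0.4028 -0.2867  0.066 ]] [ 0.44336744 -0.27079852  0.066     ] 0.07769918770801278 0.041724101002130615
lamp top (452.46527777777777, 262.55555555555554) 72.0 [ 0.45520635 -0.2730124   0.07      ]
side lamp (357.63659147869674, 307.5614035087719) 66.5
(array([ 0.45538842, -0.27391715,  0.06624538]), np.float64(4.110952482541375e-05)) [357.43523013 305.89741434]
tag ((232.81097412109375, 249.70120239257812), (8.392796516418457, 13.141352653503418), 6.340191841125488)
tag ((221.35386657714844, 248.6692352294922), (8.062257766723633, 13.147682189941406), 7.125016689300537)
tag ((229.5, 218.5), (39.513275146484375, 3.361372232437134), 5.906140327453613)
tag ((239.43081665039062, 194.05384826660156), (8.310327529907227, 12.899612426757812), 7.125016689300537)
tag ((228.0, 193.0), (12.0, 8.0), 90.0)
((234.5, 190.5), (39.0, 21.0), 0.0)
[0.61591064 0.20741643 0.011     ] 0.04868925648230476 0.0895027981157761
[... 272 characters left out ...]
2567 -4.666805612852359
((318.7439270019531, 208.8048858642578), (11.556859970092773, 7.027819633483887), 51.34019470214844)
[0.6097699  0.20404677 0.011     ] 0.0321976224463407 0.059401291118258606
((277.3529968261719, 216.91177368164062), (8.731282234191895, 11.884245872497559), 75.96376037597656)
[0.48072906 0.21463855 0.011     ] 0.036875249354082665 0.049621517347021284
bay side [0.54524948 0.20934266 0.011     ] [ 0.12904084 -0.01059177  0.        ] 0.1294747990563133 -4.692363532531956
[ 23  36 129] [0.62777509 0.32448179 0.008     ]
[ 17 104 184] [ 0.5979266  -0.06127201  0.008     ]
[ 17 123 208] [ 0.44286118 -0.05346935  0.008     ]
[ 18 121 224] [0.46661077 0.33634384 0.008     ]
```

```bash
python3 - <<'E'
from h import *
ct=ctrl.calibration('top'); cs=ctrl.calibration('side')
A=plane(ct,233.75,193.5,.011);B=plane(ct,227.1,249.2,.011)
print((A+B)/2,np.linalg.norm(A-B),np.degrees(np.arctan2((A-B)[1],(A-B)[0])))
# corner screws / rail lines: edge fit in top image
t=cv2.imread('pics/top0.png'); g=cv2.cvtColor(t,cv2.COLOR_BGR2HSV)
# rail near/far outer edges: columns 190..305, vertical transitions using saturation/value
import sys
col=[195,215,250,270,290,300]
v=cv2.cvtColor(t,cv2.COLOR_BGR2GRAY).astype(float)
for u in col:
    c=v[195:250,u]; print(u,c[::1].astype(int))
E
```

```text
[0.54507781 0.21454907 0.011     ] 0.12822605868027512 -5.031483855152809
195 [126 127 127 126 127 126 126 114 102 142 192 205 206 205 189 155 147 126
 132 145 148 147 150 167 190 176 165 196 208 209 208 196 161 133 125 125
 126 126 126 125 125 125 125 125 125 125 126 126 126 126 125 126 126 125
 124]
215 [127 127 128 127 127 128 128 128 125 113 102 145 195 208 210 209 193 163
 177 181 151 145 147 147 147 165 199 192 169 198 210 213 212 202 170 136
 127 126 126 126 126 125 125 124 124 124 125 125 125 124 124 124 125 126
 127]
250 [126 127 127 127 127 127 127 127 127 127 127 127 125 117 126 175 205 213
 213 205 179 160 172 146 145 151 151 151 162 193 203 186 178 204 214 217
 215 199 158 131 128 126 127 126 127 127 127 127 127 128 128 129 128 128
 127]
270 [125 125 125 126 127 125 125 125 126 126 126 126 125 125 122 114 124 175
 207 214 214 206 180 158 168 141 141 148 150 148 157 184 189 158 168 205
 216 218 215 198 154 129 126 125 125 125 125 127 127 127 127 127 128 126
 126]
290 [125 125 125 125 126 126 126 126 125 123 124 124 124 125 124 124 122 113
 124 174 206 213 212 204 179 157 169 142 140 147 148 147 156 183 184 150
 166 204 215 215 213 197 156 131 126 126 125 125 124 124 124 124 124 125
 125]
300 [126 127 126 125 126 126 127 126 128 127 126 126 125 126 126 126 126 124
 115 117 165 202 210 210 206 185 154 155 128 117 116 122 148 187 203 207
 193 178 204 213 212 211 195 154 129 125 125 126 126 126 127 126 126 125
 126]
```

arm_command([
  [[85, 40, -35, 0, 0, 0, 0], [85, 75, -70, 0, 0, 0, 0.05], [85, 110, -105, 0, 0, 0, 0.1], [85, 145, -140, 0, 0, 0, 0.1], [85, 180, -175, 0, 0, 0, 0.1], [85, 215, -210, 0, 0, 0, 0.1], [85, 245, -250, 0, 0, 0, 0.1], [85, 265, -295, 0, 0, 0, 0.1]],
])

```text
t: 0.95
tcp_pos: [0.3855, 0.2151, 0.2532]
orientation: [0.001, 0.064, 0.998, 0.0]
force: [0.9, 0.9, 0.5]
finger_gap: 0.996
```

arm_command([
  [[85, 10, -45, 0, 0, 0, 0], [85, 20, -90, 0, 0, 0, 0], [85, 25, -135, 0, 0, 0, 0], [85, 28, -180, 0, 0, 0, 0], [85, 30, -225, 0, 0, 0, 0], [85, 30, -275, 0, 0, 0, 0], [85, 30, -325, -10, 0, 0, 0], [85, 30, -375, -20, 0, 0, 0]],
])

```text
t: 1.75
tcp_pos: [0.4134, -0.1587, 0.2337]
orientation: [0.001, 0.064, 0.998, -0.0]
force: [1.9, -0.5, -0.6]
finger_gap: 0.99
```

arm_command([
  [[85, 10, -45, 0, 0, 0, 0], [85, 20, -80, -20, 0, 0, 0], [85, 24, -111, -40, 0, 0, 0], [85, 24, -111, -40, 0, 0, 0], [85, 24, -111, -40, 0, 0, 0]],
])

```text
t: 2.25
tcp_pos: [0.4367, -0.2675, 0.1928]
orientation: [-0.001, 0.065, 0.998, 0.001]
force: [0.1, 0.1, 0.6]
finger_gap: 0.992
```

```bash
python3 - <<'E'
from h import *
s=ctrl.state();c=ctrl.calibration('wrist'); im=ctrl.grab_frame('wrist'); cv2.imwrite('pics/w1.png',im)
print(s['t'],s['tcp_pos'],s['orientation'],s['joints']); print(c)
for P in [(.4434,-.2708,.066),(.4552,-.273,.07)]: print(proj(c,P))
# grasp point projection
print(proj(c,s['tcp_pos']))
E
```

```text
2.25 [ 0.43671663 -0.26751968  0.19281069] [-1.15988941e-03  6.45408840e-02  9.97914009e-01  8.71614110e-04] [-5.49879131e-01  2.74226634e-01 -2.81521399e-01  1.01791339e+00
  4.59849313e-04 -4.20708102e-01]
{'fx': 366.38292602308053, 'fy': 366.38292602308053, 'cx': 318.39428840393253, 'cy': 241.61038713847995, 'position': array([ 0.35304189, -0.2573699 ,  0.31483744]), 'attitude': array([ 0.74140554, -0.12273596, -0.10850735,  0.6507533 ])}
[315.76252556 249.91407929]
[314.8666186  267.37479112]
[320.01184627 345.11545133]
```

View pics/w1.png

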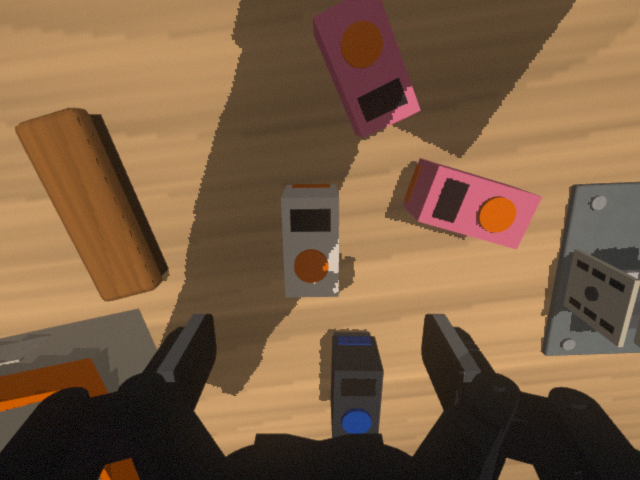

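```bash
cat > m1.py <<'E'
from h import *
im=cv2.imread('pics/w1.png')
c={'fx': 366.38292602308053, 'fy': 366.38292602308053, 'cx': 318.39428840393253, 'cy': 241.61038713847995, 'position': np.array([ 0.35304189, -0.2573699 ,  0.31483744]), 'attitude': np.array([ 0.74140554, -0.12273596, -0.10850735,  0.6507533 ])}
q=[-1.15988941e-03,6.45408840e-02,9.97914009e-01,8.71614110e-04];T=np.array([ 0.43671663,-0.26751968,0.19281069]);Rt=rot(q)
g=cv2.cvtColor(im,cv2.COLOR_BGR2GRAY)
hsv=cv2.cvtColor(im,cv2.COLOR_BGR2HSV)
m=cv2.inRange(hsv,(0,0,70),(179,60,255)); k=np.zeros_like(m); k[180:305,275:350]=m[180:305,275:350]
cc,_=cv2.findContours(k,cv2.RETR_EXTERNAL,cv2.CHAIN_APPROX_NONE); cc=max(cc,key=cv2.contourArea)
r=cv2.minAreaRect(cc); print(r)
P=np.array([plane(c,*b,.066) for b in cv2.boxPoints(r)]);print(P.round(4),P.mean(0),np.linalg.norm(P[0]-P[1]),np.linalg.norm(P[1]-P[2]))
print('in tool',Rt.inv().apply(P.mean(0)-T))
k[:]=0;mm=cv2.inRange(hsv,(0,150,60),(20,255,255));k[240:290,290:335]=mm[240:290,290:335]
M=cv2.moments(k,True);u=M['m10']/M['m00'],M['m01']/M['m00'];L=plane(c,*u,.070);print(u,L,Rt.inv().apply(L-T))
cv2.imwrite('pics/w1c.png',crop(im,250,160,390,320,4))
E
python3 m1.py
```

```text
((309.922607421875, 240.36334228515625), (111.67684936523438, 56.200050354003906), 88.78113555908203)
[[ 0.3937 -0.2883  0.066 ]
 [ 0.3978 -0.2503  0.066 ]
 [ 0.4821 -0.2581  0.066 ]
 [ 0.4776 -0.3003  0.066 ]] [ 0.43781439 -0.27425662  0.066     ] 0.03830152300034999 0.0846810843537554
in tool [-0.00226423 -0.00674101  0.12679501]
(310.6865168539326, 265.83483146067414) [ 0.45361353 -0.27583458  0.07      ] [-0.01812525 -0.00626431  0.12275725]
```

View pics/w1c.png

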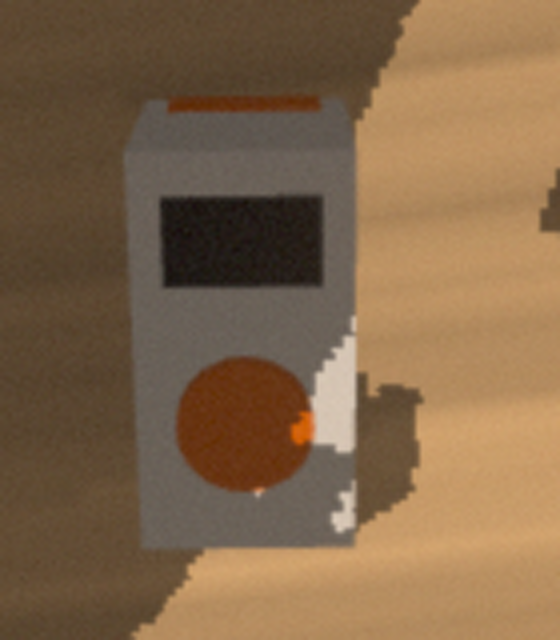

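```bash
cat >> m1.py <<'E'
print('---')
P=np.array([plane(c,*b,.066) for b in [(281,198),(339,197.5),(339,296.8),(285.5,297)]]);print(P.round(4),P.mean(0),[np.linalg.norm(P[i]-P[i-1]).round(4) for i in range(4)])
d=P[2]+P[3]-P[0]-P[1];print('yaw',np.degrees(np.arctan2(d[1],d[0])),[np.degrees(np.arctan2(*(P[j]-P[i])[[1,0]])) for i,j in((0,3),(1,2))],'tool',Rt.inv().apply(P.mean(0)-T),'tool x dir',Rt.apply([1,0,0]))
E
python3 m1.py|sed -n '/---/,$p'
```

```text
---
[[ 0.4025 -0.2895  0.066 ]
 [ 0.4073 -0.2498  0.066 ]
 [ 0.4831 -0.2583  0.066 ]
 [ 0.478  -0.2985  0.066 ]] [ 0.44275113 -0.27405976  0.066     ] [np.float64(0.0761), np.float64(0.04), np.float64(0.0763), np.float64(0.0405)]
yaw -6.582027326512576 [np.float64(-6.765742327171558), np.float64(-6.398801567509867)] tool [-0.00713446 -0.00590986  0.12678451] tool x dir [-0.99166626  0.12881048  0.00242745]
```

arm_command([
  [[85, 6, -2, -25, 0, 0, 0.012], [85, 10, -3, -50, 0, 0, 0.012], [85, 10, -3, -75, 0, 0, 0.012], [85, 10, -3, -85, 0, 0, 0.012], [85, 10, -3, -85, 0, 0, 0.012], [85, 10, -3, -85, 0, 0, 0.012]],
])

```text
t: 2.9
tcp_pos: [0.4482, -0.2703, 0.1099]
orientation: [0.001, 0.057, 0.998, -0.0]
force: [-0.4, -0.9, 0.8]
finger_gap: 0.991
```

```bash
python3 - <<'E'
from h import *
s=ctrl.state();c=ctrl.calibration('wrist'); im=ctrl.grab_frame('wrist'); cv2.imwrite('pics/w2.png',im)
print(s['t'],s['tcp_pos'],rot(s['orientation']).apply([1,0,0]))
import pickle;pickle.dump((s,c),open('w2.pkl','wb'))
E
```

```text
2.9 [ 0.44816041 -0.27033564  0.10987502] [-0.99341236  0.11458712 -0.00129379]
```

View pics/w2.png

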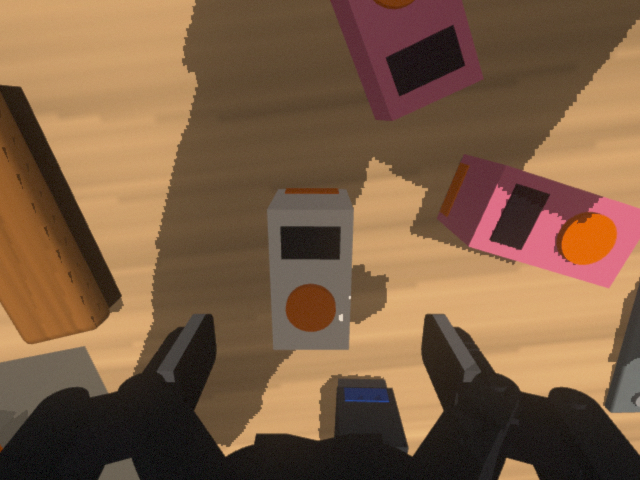

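```bash
python3 - <<'E'
from h import *
import pickle;s,c=pickle.load(open('w2.pkl','rb'));T=s['tcp_pos'];Rt=rot(s['orientation'])
P=np.array([plane(c,*b,.066) for b in [(269,209),(353,207),(350,349),(273,349)]]);print(P.round(4),P.mean(0),[np.linalg.norm(P[i]-P[i-1]).round(4) for i in range(4)])
d=P[2]+P[3]-P[0]-P[1];print('yaw',np.degrees(np.arctan2(d[1],d[0])),'tool',Rt.inv().apply(P.mean(0)-T))
E
```

```text
[[ 0.4022 -0.2888  0.066 ]
 [ 0.4058 -0.25    0.066 ]
 [ 0.4828 -0.2581  0.066 ]
 [ 0.4781 -0.2988  0.066 ]] [ 0.4422011  -0.27391939  0.066     ] [np.float64(0.0765), np.float64(0.039), np.float64(0.0774), np.float64(0.041)]
yaw -6.787037000577859 tool [ 0.00556617 -0.0042214   0.04386993]
```

arm_command([
  [[85, 0, -2, -25, 0, 0, 0], [85, 0, -2, -50, 0, 0, 0], [85, 0, -2, -62, 0, 0, 0], [85, 0, -2, -66, 0, 0, 0], [85, 0, -2, -66, 0, 0, 0], [85, 0, -2, -66, 0, 0, 0]],
], newtons=25)

```text
t: 3.55
tcp_pos: [0.4484, -0.2731, 0.0437]
orientation: [0.001, 0.058, 0.998, -0.0]
force: [-0.0, -0.1, -0.4]
finger_gap: 0.993
```

arm_command([
  [[50, 0, 0, 0, 0, 0, 0], [44, 0, 0, 0, 0, 0, 0], [36, 0, 0, 0, 0, 0, 0], [30, 0, 0, 0, 0, 0, 0], [30, 0, 0, 0, 0, 0, 0], [30, 0, 0, 0, 0, 0, 0]],
], newtons=25)

```text
t: 4.15
tcp_pos: [0.4479, -0.273, 0.0432]
orientation: [0.0, 0.058, 0.998, -0.0]
force: [-0.5, 0.0, 6.2]
finger_gap: 0.465
```

```bash
python3 - <<'E'
from h import *
s=ctrl.state();c=ctrl.calibration('wrist'); im=ctrl.grab_frame('wrist'); cv2.imwrite('pics/w3.png',im)
print(s['t'],s['tcp_pos'],rot(s['orientation']).apply([1,0,0]),s['finger_gap'],s['force'],s['moment'])
import pickle;pickle.dump((s,c),open('w3.pkl','wb'))
E
```

```text
4.15 [ 0.4479274  -0.27297073  0.04321975] [-9.93299879e-01  1.15561697e-01 -9.18933098e-04] 0.4652967117512927 [-0.50617385  0.02637319  6.20527121] [-0.01002716  0.23116902  0.03289982]
```

View pics/w3.png

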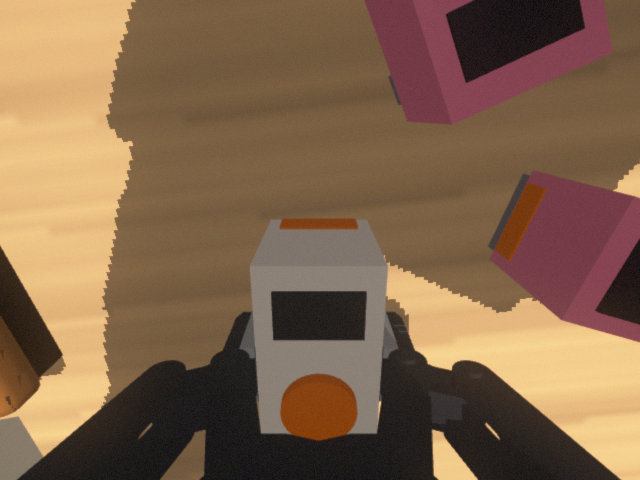

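```bash
python3 - <<'E'
from h import *
import pickle;s,c=pickle.load(open('w3.pkl','rb'));T=s['tcp_pos'];Rt=rot(s['orientation'])
P=np.array([plane(c,*b,.066) for b in [(251,266),(387,266),(378,433),(258.5,433)]]);print(P.round(4),P.mean(0),[np.linalg.norm(P[i]-P[i-1]).round(4) for i in range(4)])
d=P[2]+P[3]-P[0]-P[1];print('yaw',np.degrees(np.arctan2(d[1],d[0])),'tool',Rt.inv().apply(P.mean(0)-T))
L=plane(c,319,406,.070);print(L,Rt.inv().apply(L-T))
E
```

```text
[[ 0.4029 -0.2882  0.066 ]
 [ 0.4075 -0.2487  0.066 ]
 [ 0.4702 -0.2553  0.066 ]
 [ 0.4654 -0.2967  0.066 ]] [ 0.43647449 -0.27218343  0.066     ] [np.float64(0.0631), np.float64(0.0398), np.float64(0.063), np.float64(0.0417)]
yaw -6.881384662016361 tool [ 0.01144623 -0.00055654 -0.02279041]
[ 0.45236069 -0.27389945  0.07      ] [-0.00453552 -0.00042785 -0.02677581]
```

arm_command([
  [[30, 0, 0, 0, 0, 0, 0], [30, 0, 0, 0, 0, 0, 0], [30, 0, 0, 5, 0, 0, 0], [30, 0, 0, 20, 0, 0, 0], [30, 0, 0, 50, 0, 0, 0], [30, 0, 0, 90, 0, 0, 0], [30, 0, 0, 130, 0, 0, 0], [30, 0, 0, 150, 0, 0, 0]],
], newtons=60)

```text
t: 5.0
tcp_pos: [0.4485, -0.2731, 0.1958]
orientation: [0.002, 0.058, 0.998, -0.001]
force: [0.7, -1.0, -1.4]
finger_gap: 0.46
```

```bash
python3 - <<'E'
from h import *
ct=ctrl.calibration('top'); t=cv2.imread('pics/top0.png'); v=cv2.cvtColor(t,cv2.COLOR_BGR2GRAY).astype(float)
far=[];near=[]
for u in range(190,300,2):
    c=v[:,u]
    # scan from above
    for r in range(196,235):
        if c[r]<165<=c[r+1] and u not in range(222,246): far.append((u,r+(165-c[r])/(c[r+1]-c[r])));break
    for r in range(246,215,-1):
        if c[r]<168<=c[r-1] : near.append((u,r-(168-c[r])/(c[r-1]-c[r])));break
for z in (.044,.05,.056):
    L=[]
    for E in (far,near):
        P=np.array([plane(ct,*e,z) for e in E])[:,:2]
        a=np.polyfit(P[:,1],P[:,0],1); res=P[:,0]-np.polyval(a,P[:,1]); ok=abs(res)<.002; a=np.polyfit(P[ok,1],P[ok,0],1)
        L.append(a); 
    print(z,[(np.degrees(np.arctan(a[0])),np.polyval(a,.2145)) for a in L],'w',(L[0][1]-L[1][1]+(L[0][0]-L[1][0])*.2145)*np.cos(.08),len(far),ok.sum())
s=ctrl.state();print(s['t'],s['tcp_pos'],s['force'],s['finger_gap'])
E
```

```text
0.044 [(np.float64(5.052659715230967), np.float64(0.5711375789021608)), (np.float64(5.127470819165851), np.float64(0.5205772620154798))] w 0.050398610143844745 43 55
0.05 [(np.float64(5.052659715231041), np.float64(0.5703298010845196)), (np.float64(5.127470819165865), np.float64(0.5200263135602277))] w 0.05014260219718665 43 55
0.056 [(np.float64(5.0526597152309805), np.float64(0.5695220232668783)), (np.float64(5.12747081916588), np.float64(0.5194753651049756))] w 0.049886594250528486 43 55
5.0 [ 0.4485306  -0.27307552  0.1958263 ] [ 0.65301776 -0.98719849 -1.43989146] 0.4599562555638046
```

arm_command([
  [[30, 0, 25, 10, 0, 0, 0], [30, 0, 70, 25, 0, 0, 0], [30, 0, 115, 25, 0, 0, 0], [30, 0, 160, 25, 0, 0, 0], [30, 0, 205, 25, 0, 0, 0.01], [30, 0, 250, 25, 0, 0, 0.02], [30, 0, 290, 25, 0, 0, 0.027], [30, 0, 330, 25, 0, 0, 0.027]],
])

```text
t: 5.8
tcp_pos: [0.4466, 0.0591, 0.2174]
orientation: [-0.001, 0.044, 0.999, 0.0]
force: [0.6, 0.6, -0.2]
finger_gap: 0.457
```

arm_command([
  [[30, 5, 40, 0, 0, 0, 0], [30, 10, 80, 0, 0, 0, 0], [30, 15, 115, 0, 0, 0, 0], [30, 20, 140, 0, 0, 0, 0], [30, 20, 155, 0, 0, 0, 0], [30, 20, 157, 0, 0, 0, 0], [30, 20, 157, 0, 0, 0, 0], [30, 20, 157, 0, 0, 0, 0]],
])

```text
t: 6.6
tcp_pos: [0.4671, 0.2131, 0.2175]
orientation: [-0.0, 0.045, 0.999, -0.0]
force: [-0.6, -0.4, -1.5]
finger_gap: 0.464
```

```bash
python3 - <<'E'
from h import *
s=ctrl.state();c=ctrl.calibration('wrist'); im=ctrl.grab_frame('wrist'); cv2.imwrite('pics/w4.png',im)
print(s['t'],s['tcp_pos'],rot(s['orientation']).apply([1,0,0]),s['finger_gap'],s['force'],s['moment'])
import pickle;pickle.dump((s,c),open('w4.pkl','wb'))
E
```

```text
6.6 [0.46707133 0.21306736 0.21753383] [-9.95947801e-01  8.99296747e-02  7.95102525e-04] 0.4641819110124437 [-0.56713401 -0.39027923 -1.47580478] [ 0.03003443 -0.02015405  0.00339994]
```

View pics/w4.png

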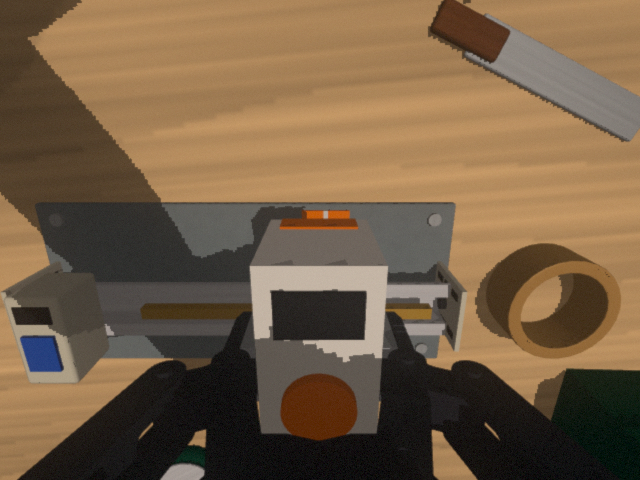

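```bash
python3 - <<'E'
from h import *
im=cv2.imread('pics/w4.png'); cv2.imwrite('pics/w4c.png',crop(im,260,195,400,295,5))
E
```

```text
(no output)
```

View pics/w4c.png

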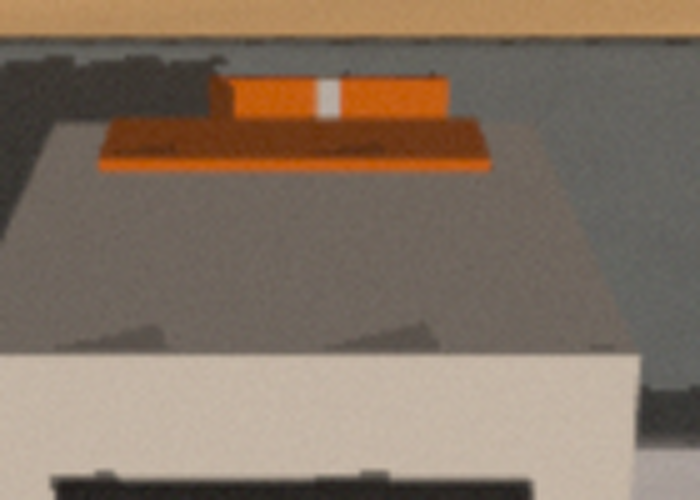

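```bash
python3 - <<'E'
from h import *
import pickle;s,c=pickle.load(open('w4.pkl','rb'));T=s['tcp_pos'];Rt=rot(s['orientation'])
P=plane(c,325.7,214.5,.011);print(P,Rt.inv().apply(P-T))
E=plane(c,325.7,210.6,.011);print('edge',E)
b=np.radians(-5.1);ex=np.array([np.cos(b),np.sin(b),0])
print('bay from edge',E+.079*ex)
# rail near edge at right of unit
for u in(405,425):print(plane(c,u,195+440/5,.05))
# top-cam predictions in wrist img
for d in(-64,-79): print(d,proj(c,np.array([.5451,.2145,.011])+d/1000*ex))
# top corner hook-end of held unit in tool frame
print(Rt.inv().apply(plane(c,319,266,T[2]+.0228)-T), )
E
```

```text
[0.46935601 0.21873391 0.011     ] [-0.00193005  0.00606032  0.20652627]
edge [0.46566545 0.21904542 0.011     ]
bay from edge [0.54435269 0.21202277 0.011     ]
[0.52643353 0.28235773 0.05      ]
[0.52799428 0.29965202 0.05      ]
-64 [328.33104476 226.76082957]
-79 [328.44722079 211.15011708]
[ 0.04295417 -0.00039309 -0.02276546]
```

arm_command([
  [[30, 30, 0, -20, 0, 0, 0], [30, 60, -1, -50, 0, 0, 0], [30, 80, -1, -80, 0, 0, 0], [30, 90, -1.5, -95, 0, 0, 0], [30, 90, -1.5, -107, 0, 0, 0], [30, 90, -1.5, -112, 0, 0, 0], [30, 90, -1.5, -112, 0, 0, 0], [30, 90, -1.5, -112, 0, 0, 0]],
])

```text
t: 7.45
tcp_pos: [0.5573, 0.2131, 0.1069]
orientation: [0.001, 0.044, 0.999, 0.0]
force: [0.9, -0.3, -1.7]
finger_gap: 0.458
```

```bash
python3 - <<'E'
from h import *
s=ctrl.state();c=ctrl.calibration('wrist'); im=ctrl.grab_frame('wrist'); cv2.imwrite('pics/w5.png',im)
i2=ctrl.grab_frame('side');cv2.imwrite('pics/s5.png',crop(i2,250,130,370,230,6))
i2=ctrl.grab_frame('top');cv2.imwrite('pics/t5.png',crop(i2,170,170,300,280,6))
s=ctrl.state()
print(s['t'],s['tcp_pos'],rot(s['orientation']).apply([1,0,0]),s['finger_gap'],s['force'],s['moment'])
E
```

```text
7.6 [0.55787162 0.21332458 0.10702456] [-0.99609668  0.08824815 -0.00191744] 0.4630732685185832 [ 0.03129402  0.06450768 -2.38950954] [-0.02132486  0.01647233  0.00434363]
```

View pics/s5.png

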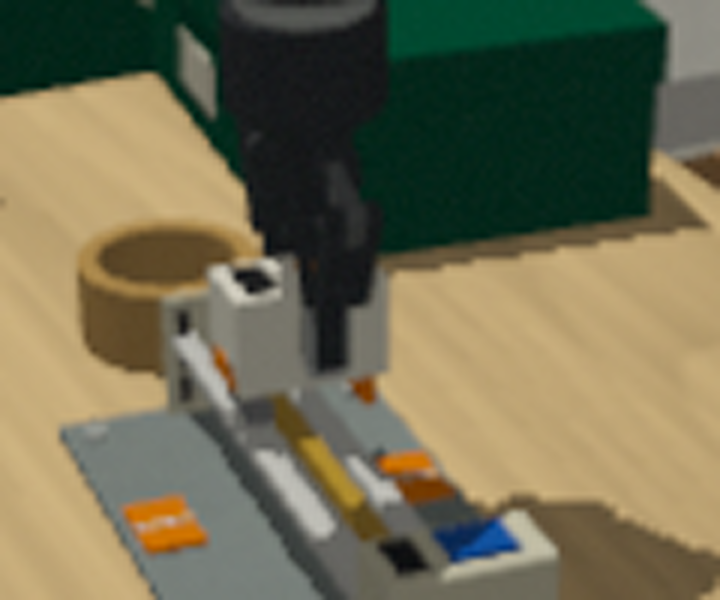

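View pics/w5.png

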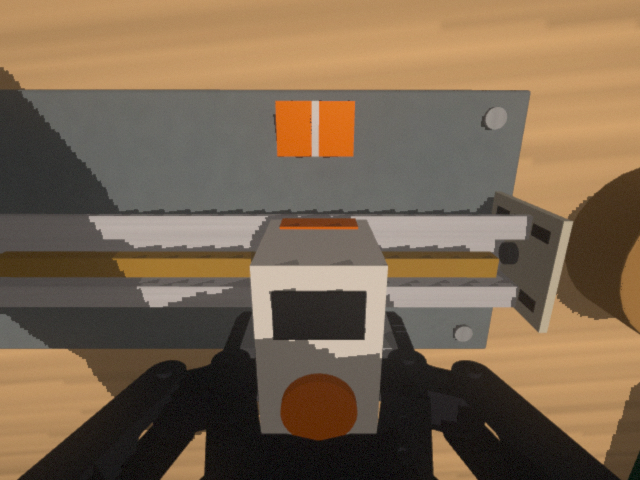

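View pics/t5.png

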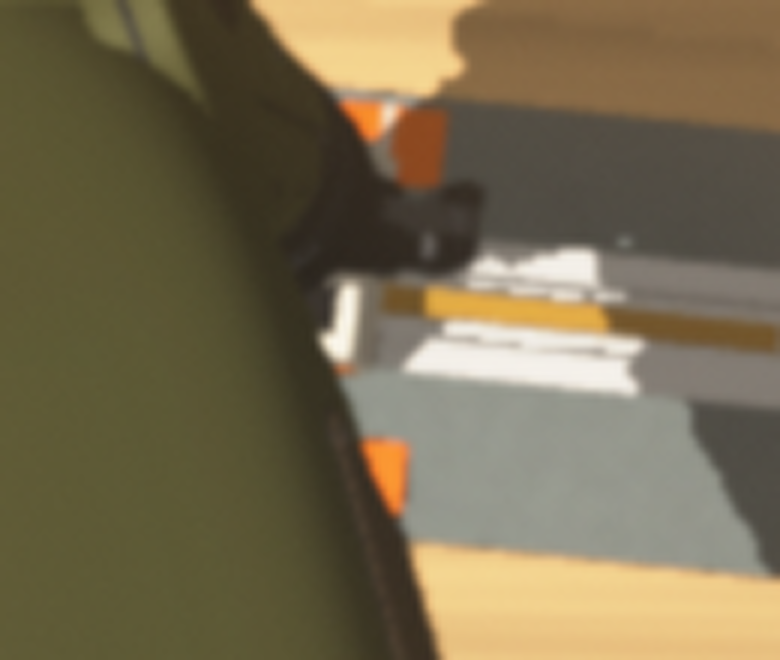

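```bash
python3 - <<'E'
from h import *
ct=ctrl.calibration('top')
b=np.radians(-5.1);ey=np.array([-np.sin(b),np.cos(b),0]);ex=np.array([np.cos(b),np.sin(b),0])
bay=np.array([.5451,.2145,0])
for z in(.128,.130):
  for p in[(362,290),(360,340)]:
    P=plane(ct,p[0]/6+170,p[1]/6+170,z); print(P,(P-bay)@ex,(P-bay)@ey)
P=plane(ct,405/6+170,515/6+170,.011);print((P-bay)@ex,(P-bay)@ey,'expect -79,-22')
E
```

```text
[0.53646108 0.19533018 0.128     ] -0.006900633793405341 -0.019861879173090468
[0.51920919 0.19548849 0.128     ] -0.02409829685552595 -0.02123779456839718
[0.53620137 0.19499397 0.13      ] -0.007129422821448057 -0.02021984256091668
[0.51898075 0.19515199 0.13      ] -0.024295915828824982 -0.021593264166338152
-0.07662199980646471 -0.025233619027307433 expect -79,-22
```

```bash
python3 - <<'E'
from h import *
im=cv2.imread('pics/w5.png'); g=cv2.GaussianBlur(cv2.cvtColor(im,cv2.COLOR_BGR2GRAY),(1,5),0).astype(float)
h=cv2.cvtColor(im,cv2.COLOR_BGR2HSV)
for r in (110,130,148):
    row=h[r-3:r+4,:,1].mean(0); x=np.arange(300,330); w=np.clip(row.max()*0+200-row[300:330],0,None); print(r,(x*w).sum()/w.sum())
    o=np.where((h[r,:,1]>180)&(h[r,:,0]<15))[0]; print(o.min(),o.max())
for r in (270,285,300): print(r,g[r,246:262].astype(int),g[r,376:392].astype(int))
for r in (224,): 
    o=np.where((h[r,:,1]>150)&(h[r,:,0]<15))[0];print(o.min(),o.max())
cv2.imwrite('pics/w5c.png',crop(im,240,200,400,300,5))
E
```

```text
110 314.8290277125411
276 353
130 314.596139750794
276 353
148 314.69780219780216
277 352
270 [124 123 125 140 186 195 198 197 195 196 197 196 196 196 197 196] [197 197 197 195 197 197 196 197 198 196 192 176 131 122 123 121]
285 [ 82  80  80  84 113 183 196 196 196 197 196 195 196 196 195 197] [196 196 196 197 196 197 196 198 196 193 174 120 108 110 110 111]
300 [ 87  87  87  88  89 115 182 194 196 195 196 197 195 196 196 195] [196 195 197 198 197 195 197 197 192 168 101  89  87 103 143 147]
281 627
```

View pics/w5c.png

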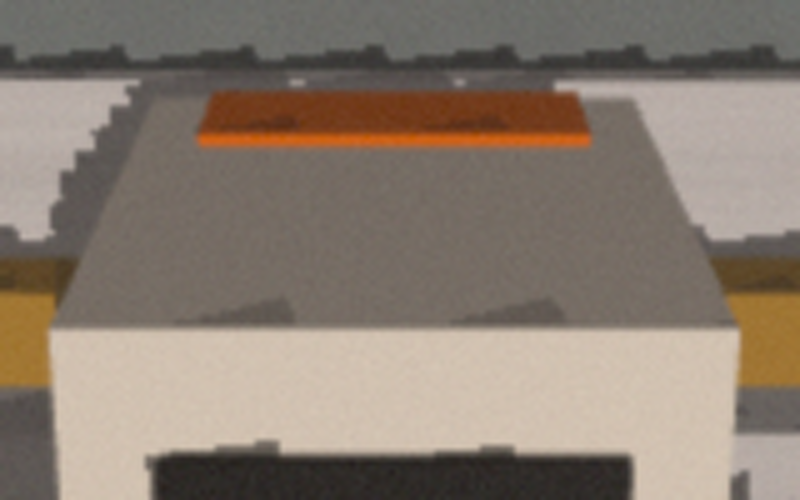

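```bash
python3 - <<'E'
from h import *
c=ctrl.calibration('wrist');s=ctrl.state()
A=plane(c,314.7,130,.011);B=plane(c,318.6,130,.011);print(A,B,np.linalg.norm(A-B),c['position'])
b=np.radians(-5.1);ex=np.array([np.cos(b),np.sin(b),0])
print(A+.064*ex)
# rail edges x at col 450 rows
im=cv2.imread('pics/w5.png');g=cv2.cvtColor(im,cv2.COLOR_BGR2GRAY);
print(g[205:225,420],g[298:315,420], g[205:225,180],g[298:315,180])
for z in (.044,.05,.056):
  N=plane(c,420,214.5,z);F=plane(c,420,305.5,z);print(z,N,F,(F-N)@ex)
N=plane(c,314.7,101,.011);F=plane(c,314.7,157,.011);print((F-N)@ex,(N+F)/2+.064*ex)
E
```

```text
[0.4812965  0.21745691 0.011     ] [0.48149365 0.21966619 0.011     ] 0.002218058877810395 [0.47330274 0.22016768 0.22867442]
[0.54504313 0.21176768 0.011     ]
[103 107 108 107 104 109 102  69  65  82 104 146 171 175 176 174 172 175
 175 174] [170 169 169 171 170 168 169 168 167 133 111 109 109 106 106 107 109] [109 108 108 108 103  72  58  62  63  92  95 158 170 170 174 173 179 173
 175 170] [173 171 164 107  84  83  86  84  83  61  56  58  53  55  54  56  55]
0.044 [0.52685041 0.26854656 0.044     ] [0.58038274 0.26862823 0.044     ] 0.05331313583139183
0.05 [0.52511067 0.26697475 0.05      ] [0.57690375 0.26705377 0.05      ] 0.05158101277545188
0.056 [0.52337093 0.26540294 0.056     ] [0.57342476 0.2654793  0.056     ] 0.049848889719511714
0.030453749652087816 [0.54486412 0.21178425 0.011     ]
```

arm_command([
  [[30, -1, -1, -1, 0, 0, 0], [30, -1, -2.2, -3, 0, 0, 0], [30, -1, -2.2, -5, 0, 0, 0], [30, -1, -2.2, -5, 0, 0, 0]],
])

```text
t: 8.0
tcp_pos: [0.5563, 0.2105, 0.1003]
orientation: [-0.0, 0.044, 0.999, -0.0]
force: [-0.2, 0.3, -1.5]
finger_gap: 0.461
```

arm_command([
  [[30, 0, 0, -0.5, 0, 0, 0], [30, 0, 0, -1, 0, 0, 0], [30, 0, 0, -1, 0, 0, 0]],
])

```text
t: 8.3
tcp_pos: [0.5565, 0.2107, 0.0996]
orientation: [-0.0, 0.044, 0.999, -0.0]
force: [0.1, 0.2, -1.2]
finger_gap: 0.458
```

arm_command([
  [[30, 0, 0, -0.5, 0, 0, 0], [30, 0, 0, -1, 0, 0, 0], [30, 0, 0, -1, 0, 0, 0]],
])

```text
t: 8.6
tcp_pos: [0.5565, 0.2107, 0.0986]
orientation: [-0.0, 0.044, 0.999, -0.0]
force: [0.5, 0.2, -2.0]
finger_gap: 0.461
```

arm_command([
  [[30, 0, 0, -0.5, 0, 0, 0], [30, 0, 0, -1, 0, 0, 0], [30, 0, 0, -1, 0, 0, 0]],
])

```text
t: 8.9
tcp_pos: [0.5566, 0.2107, 0.0977]
orientation: [0.0, 0.044, 0.999, 0.0]
force: [0.2, -0.3, -0.2]
finger_gap: 0.46
```

arm_command([
  [[30, 0, 0, -0.5, 0, 0, 0], [30, 0, 0, -1, 0, 0, 0]],
])

```text
t: 9.1
tcp_pos: [0.5567, 0.2107, 0.0976]
orientation: [0.0, 0.044, 0.999, 0.0]
force: [-1.6, -1.0, 8.3]
finger_gap: 0.461
```

arm_command([
  [[30, 0, 0, 3, 0, 0, 0], [30, 0, 0, 10, 0, 0, 0], [30, -10, 1, 25, 0, 0, 0], [30, -25, 2, 45, 0, 0, 0], [30, -30, 3, 50, 0, 0, 0], [30, -30, 3, 50, 0, 0, 0], [30, -30, 3, 50, 0, 0, 0]],
])

```text
t: 9.8
tcp_pos: [0.5267, 0.2138, 0.1467]
orientation: [0.0, 0.044, 0.999, 0.0]
force: [-0.0, -0.7, -1.6]
finger_gap: 0.463
```

```bash
cat > p.py <<'E'
from h import *
b=np.radians(-5.1);ex=np.array([np.cos(b),np.sin(b),0]);ey=np.array([-np.sin(b),np.cos(b),0]);ez=np.array([0,0,1.])
BAY=np.array([.5449,.2118,0]);ZF=.0524
GX,GZ=5.0,2.2
def tcp(th,xs,zs,dX=0,dZ=0,dy=0):
    t=np.radians(th);ux=np.cos(t)*ex+np.sin(t)*ez;uz=-np.sin(t)*ex+np.cos(t)*ez
    F=BAY-.025*ex+ZF*ez+dy/1000*ey
    C=F-(xs*ux+zs*uz)/1000
    return C+(GX*ux+GZ*uz)/1000+(dX*ex+dZ*ez)/1000
def show(L,base=None):
    s=ctrl.state();T=s['tcp_pos'] if base is None else np.array(base)
    print('t',s['t'],'T',s['tcp_pos'].round(4),'toolx',rot(s['orientation']).apply([1,0,0]).round(4),'tooly',rot(s['orientation']).apply([0,1,0]).round(4))
    tx=rot(s['orientation']).apply([-1,0,0]); cur=np.degrees(np.arcsin(tx[2]))
    print('tilt now',cur,'lateral',(s['tcp_pos']-BAY)@ey*1000,'F',s['force'].round(1),s['moment'].round(2))
    for a in L:
        P=tcp(*a); print(a,((P-T)*1000).round(2),'rot',(-np.radians(a[0]-cur)*ey).round(4))
E
python3 -c "
from p import *
show([(27,-16,-28.2,-6,30),(27,-16,-28.2,-6,0),(27,-16,-28.2),(27,-21,-27.8)])"
```

```text
t 9.8 T [0.5267 0.2138 0.1467] toolx [-9.961e-01  8.840e-02 -7.000e-04] tooly [8.840e-02 9.961e-01 1.000e-04]
tilt now 0.03976033900612029 lateral 0.3586593524833149 F [-0.  -0.7 -1.6] [ 0.06 -0.   -0.01]
(27, -16, -28.2, -6, 30) [ -7.74   0.33 -27.71] rot [-0.0418 -0.4687 -0.    ]
(27, -16, -28.2, -6, 0) [ -7.74   0.33 -57.71] rot [-0.0418 -0.4687 -0.    ]
(27, -16, -28.2) [ -1.76  -0.2  -57.71] rot [-0.0418 -0.4687 -0.    ]
(27, -21, -27.8) [  2.85  -0.61 -55.8 ] rot [-0.0418 -0.4687 -0.    ]
```

arm_command([
  [[30, -2, 0, 0, -0.011, -0.12, 0], [30, -4, 0, -5, -0.021, -0.24, 0], [30, -6, 0, -12, -0.032, -0.36, 0], [30, -7.7, 0.3, -20, -0.0418, -0.4687, 0], [30, -7.7, 0.3, -27.7, -0.0418, -0.4687, 0], [30, -7.7, 0.3, -27.7, -0.0418, -0.4687, 0], [30, -7.7, 0.3, -27.7, -0.0418, -0.4687, 0]],
])

```text
t: 10.5
tcp_pos: [0.5212, 0.2149, 0.1199]
orientation: [0.233, 0.044, 0.971, -0.01]
force: [1.0, -0.1, -0.2]
finger_gap: 0.46
```

```bash
python3 -c "
from p import *
show([(27,-16,-28.2,-6,30),(27,-16,-28.2,-6,0),(27,-16,-28.2),(27,-21,-27.8)])
im=ctrl.grab_frame('side');cv2.imwrite('pics/s6.png',crop(im,265,140,365,215,8))
im=ctrl.grab_frame('wrist');cv2.imwrite('pics/w6.png',im)"
```

```text
t 10.5 T [0.5212 0.2149 0.1199] toolx [-0.8874  0.0801 -0.4539] tooly [0.0893 0.996  0.0011]
tilt now 26.99443986484229 lateral 0.9868268715558116 F [ 1.  -0.1 -0.2] [0.1  0.54 0.04]
(27, -16, -28.2, -6, 30) [-2.33 -0.78 -0.88] rot [-0.     -0.0001 -0.    ]
(27, -16, -28.2, -6, 0) [ -2.33  -0.78 -30.88] rot [-0.     -0.0001 -0.    ]
(27, -16, -28.2) [  3.65  -1.32 -30.88] rot [-0.     -0.0001 -0.    ]
(27, -21, -27.8) [  8.27  -1.73 -28.97] rot [-0.     -0.0001 -0.    ]
```

View pics/s6.png

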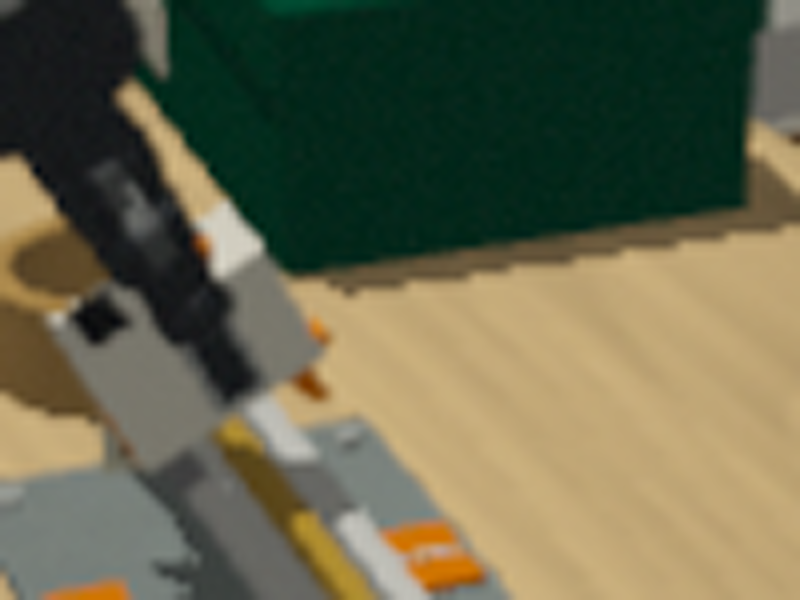

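View pics/w6.png

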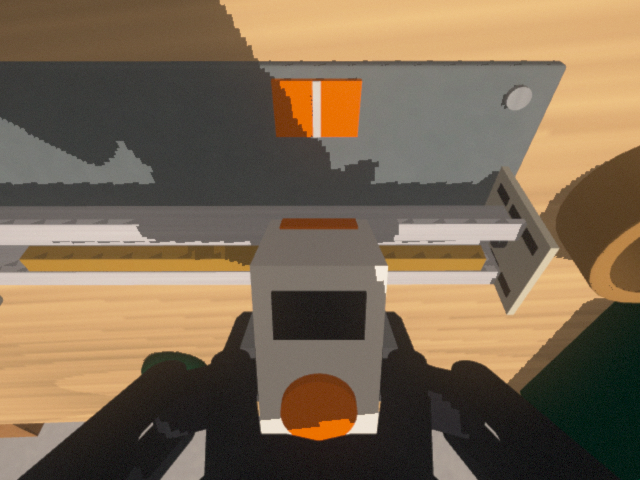

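```bash
python3 -c "
from p import *
show([(27,-16,-28.2,-6,30),(27,-16,-28.2,-6,0)])"
```

```text
t 10.6 T [0.5219 0.2151 0.1205] toolx [-0.8867  0.0808 -0.4553] tooly [0.0897 0.996  0.0019]
tilt now 27.083919641576173 lateral 1.199120106934151 F [ 0.8  0.2 -1.2] [0.04 0.53 0.04]
(27, -16, -28.2, -6, 30) [-2.99 -0.94 -1.52] rot [0.0001 0.0015 0.    ]
(27, -16, -28.2, -6, 0) [ -2.99  -0.94 -31.52] rot [0.0001 0.0015 0.    ]
```

arm_command([
  [[30, -3, -1, -3, 0, 0, 0], [30, -3, -1, -9, 0, 0, 0], [30, -3, -1, -15, 0, 0, 0], [30, -3, -1, -20, 0, 0, 0], [30, -3, -1, -22, 0, 0, 0], [30, -3, -1, -22, 0, 0, 0], [30, -3, -1, -22, 0, 0, 0]],
])

```text
t: 11.3
tcp_pos: [0.5159, 0.213, 0.097]
orientation: [0.233, 0.043, 0.971, -0.01]
force: [-0.2, 0.2, -1.9]
finger_gap: 0.461
```

```bash
python3 -c "
from p import *
show([(27,-16,-28.2,-6,8),(27,-16,-28.2,-6,0)])"
```

```text
t 11.3 T [0.5159 0.213  0.097 ] toolx [-0.8878  0.0789 -0.4534] tooly [ 8.860e-02  9.961e-01 -1.000e-04]
tilt now 26.960304717618985 lateral -1.3576544725482351 F [-0.2  0.2 -1.9] [ 0.05  0.54 -0.02]
(27, -16, -28.2, -6, 8) [3.04 1.09 0.06] rot [-0.0001 -0.0007 -0.    ]
(27, -16, -28.2, -6, 0) [ 3.04  1.09 -7.94] rot [-0.0001 -0.0007 -0.    ]
```

arm_command([
  [[30, 1.5, 0.5, 0, 0, 0, 0], [30, 1.5, 0.5, -2, 0, 0, 0], [30, 1.5, 0.5, -4, 0, 0, 0], [30, 1.5, 0.5, -4, 0, 0, 0], [30, 1.5, 0.5, -4, 0, 0, 0]],
])

```text
t: 11.8
tcp_pos: [0.5172, 0.2134, 0.0928]
orientation: [0.233, 0.043, 0.972, -0.01]
force: [0.2, -0.3, -1.4]
finger_gap: 0.46
```

arm_command([
  [[30, 0, 0, 0, 0, 0, 0], [30, 0, 0, 0, 0, 0, 0]],
])

```text
t: 12.0
tcp_pos: [0.5174, 0.2135, 0.0931]
orientation: [0.233, 0.043, 0.971, -0.01]
force: [-0.9, 0.9, -0.9]
finger_gap: 0.462
```

```bash
python3 -c "
from p import *
show([(27,-16,-28.2,-6,4),(27,-16,-28.2,-6,0)])"
```

```text
t 12.0 T [0.5174 0.2135 0.0931] toolx [-0.8877  0.079  -0.4535] tooly [ 0.0887  0.9961 -0.    ]
tilt now 26.96839934009039 lateral -0.7589135120926562 F [-0.9  0.9 -0.9] [0.05 0.52 0.01]
(27, -16, -28.2, -6, 4) [ 1.52  0.63 -0.05] rot [-0.     -0.0005 -0.    ]
(27, -16, -28.2, -6, 0) [ 1.52  0.63 -4.05] rot [-0.     -0.0005 -0.    ]
```

arm_command([
  [[30, 1, 0.5, -1, 0, 0, 0], [30, 1.5, 0.7, -2, 0, 0, 0], [30, 1.5, 0.7, -4, 0, 0, 0], [30, 1.5, 0.7, -4, 0, 0, 0], [30, 1.5, 0.7, -4, 0, 0, 0]],
])

```text
t: 12.5
tcp_pos: [0.5187, 0.2141, 0.0888]
orientation: [0.233, 0.043, 0.972, -0.01]
force: [-1.2, -0.8, -2.1]
finger_gap: 0.459
```

```bash
python3 -c "
from p import *
im=ctrl.grab_frame('side');cv2.imwrite('pics/s7.png',crop(im,265,140,365,215,8))
im=ctrl.grab_frame('wrist');cv2.imwrite('pics/w7.png',crop(im,160,100,480,320,2.5))
show([(27,-16,-28.2),(27,-21,-27.8)])"
```

```text
t 12.6 T [0.5188 0.2141 0.0889] toolx [-0.8878  0.079  -0.4533] tooly [ 8.870e-02  9.961e-01 -1.000e-04]
tilt now 26.95734688925818 lateral 0.012983870694206494 F [-0.3 -0.2 -1.8] [ 0.04  0.48 -0.  ]
(27, -16, -28.2) [ 6.07 -0.55  0.07] rot [-0.0001 -0.0007 -0.    ]
(27, -21, -27.8) [10.69 -0.97  1.99] rot [-0.0001 -0.0007 -0.    ]
```

View pics/w7.png

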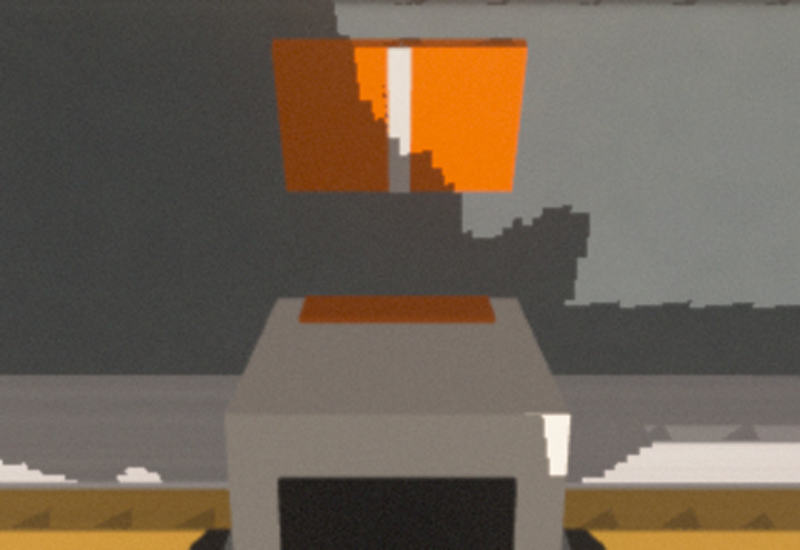

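View pics/s7.png

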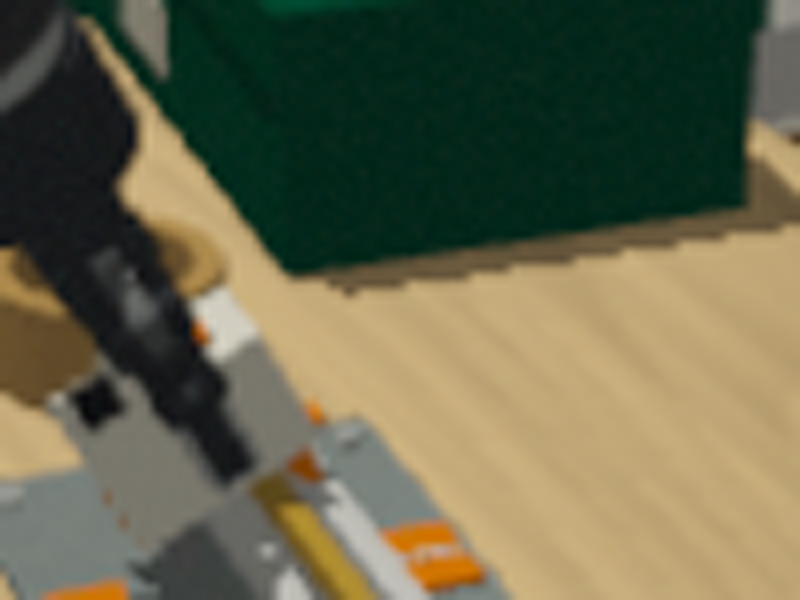

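arm_command([
  [[30, 2, -0.2, 0, 0, 0, 0], [30, 4, -0.4, 0, 0, 0, 0], [30, 6, -0.5, 0, 0, 0, 0], [30, 6, -0.5, 0, 0, 0, 0], [30, 6, -0.5, 0, 0, 0, 0]],
])

```text
t: 13.1
tcp_pos: [0.5249, 0.2137, 0.089]
orientation: [0.233, 0.043, 0.971, -0.01]
force: [-0.8, -0.1, -0.8]
finger_gap: 0.465
```

arm_command([
  [[30, 1.5, -0.1, 0.6, 0, 0, 0], [30, 3, -0.3, 1.2, 0, 0, 0], [30, 4.6, -0.4, 1.9, 0, 0, 0], [30, 4.6, -0.4, 1.9, 0, 0, 0], [30, 4.6, -0.4, 1.9, 0, 0, 0]],
])

```text
t: 13.6
tcp_pos: [0.5295, 0.2133, 0.0909]
orientation: [0.233, 0.043, 0.971, -0.01]
force: [-0.0, 0.1, -1.7]
finger_gap: 0.463
```

```bash
python3 -c "
from p import *
show([(27,-21,-27.8),(24,-22,-27.7),(20,-23,-27.7),(16,-24.5,-27.6)])"
```

```text
t 13.6 T [0.5295 0.2133 0.0909] toolx [-0.8878  0.0791 -0.4534] tooly [0.0888 0.9961 0.    ]
tilt now 26.963306481797638 lateral 0.11626343133637686 F [-0.   0.1 -1.7] [0.05 0.57 0.02]
(27, -21, -27.8) [-0.03 -0.11 -0.  ] rot [-0.0001 -0.0006 -0.    ]
(24, -22, -27.7) [ 2.91 -0.38 -0.24] rot [0.0046 0.0515 0.    ]
(20, -23, -27.7) [ 6.48 -0.7  -0.86] rot [0.0108 0.1211 0.    ]
(16, -24.5, -27.6) [10.52 -1.06 -1.76] rot [0.017  0.1906 0.    ]
```

arm_command([
  [[30, 1.4, -0.2, -0.1, 0.0023, 0.026, 0], [30, 2.9, -0.4, -0.2, 0.0046, 0.0515, 0], [30, 4.7, -0.6, -0.5, 0.0077, 0.086, 0], [30, 6.5, -0.8, -0.9, 0.0108, 0.1211, 0], [30, 6.5, -0.8, -0.9, 0.0108, 0.1211, 0], [30, 6.5, -0.8, -0.9, 0.0108, 0.1211, 0]],
])

```text
t: 14.2
tcp_pos: [0.536, 0.2124, 0.0899]
orientation: [0.174, 0.044, 0.984, -0.008]
force: [0.4, -0.2, -2.1]
finger_gap: 0.456
```

```bash
python3 -c "
from p import *
show([(20,-23,-27.7),(18,-24,-27.6),(16,-24.5,-27.6)])
im=ctrl.grab_frame('side');cv2.imwrite('pics/s8.png',crop(im,265,140,365,215,8))"
```

```text
t 14.2 T [0.536  0.2124 0.0899] toolx [-0.9358  0.0835 -0.3424] tooly [ 8.89e-02  9.96e-01 -2.00e-04]
tilt now 20.02252660296546 lateral -0.24106888961038028 F [ 0.4 -0.2 -2.1] [ 0.02  0.46 -0.04]
(20, -23, -27.7) [0.05 0.24 0.22] rot [0.     0.0004 0.    ]
(18, -24, -27.6) [ 2.33  0.03 -0.15] rot [0.0031 0.0352 0.    ]
(16, -24.5, -27.6) [ 4.09 -0.12 -0.68] rot [0.0062 0.0699 0.    ]
```

View pics/s8.png

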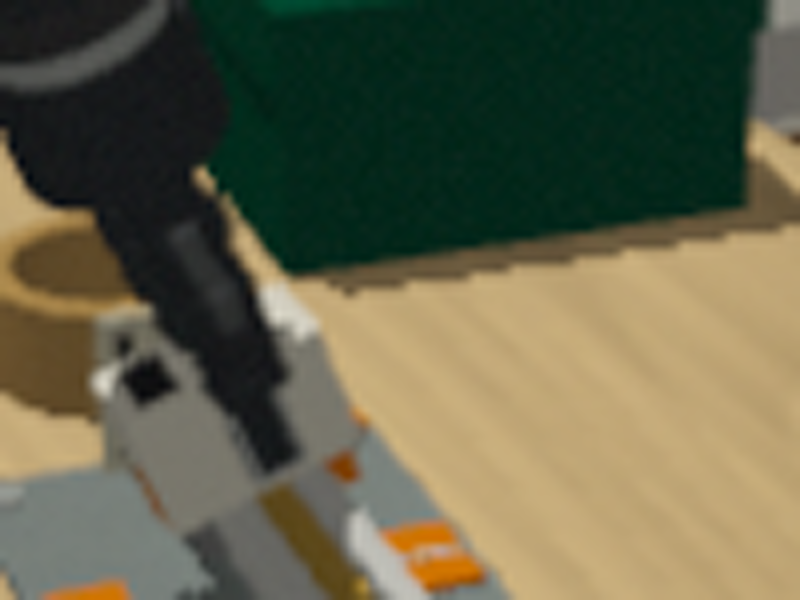

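Still free of contact; going to 16° with the hook nearly home.

arm_command([
  [[30, 1.2, 0, 0.1, 0.0015, 0.018, 0], [30, 2.3, 0, 0, 0.0031, 0.035, 0], [30, 3.2, 0, -0.3, 0.0046, 0.052, 0], [30, 4.1, 0, -0.6, 0.0062, 0.07, 0], [30, 4.1, 0, -0.6, 0.0062, 0.07, 0], [30, 4.1, 0, -0.6, 0.0062, 0.07, 0]],
])

```text
t: 14.85
tcp_pos: [0.5402, 0.2125, 0.0893]
orientation: [0.139, 0.044, 0.989, -0.006]
force: [-0.7, 0.4, -0.9]
finger_gap: 0.46
```

```bash
python3 -c "
from p import *
show([(16,-24.5,-27.6),(13,-25,-27.7),(10,-25.2,-27.8),(7,-25.2,-27.9),(4,-25.2,-28),(0,-25.2,-28.1)])"
```

```text
t 14.85 T [0.5402 0.2125 0.0893] toolx [-0.9576  0.0855 -0.275 ] tooly [ 0.0889  0.996  -0.    ]
tilt now 15.96031635829181 lateral 0.23362876333358834 F [-0.7  0.4 -0.9] [ 0.11  0.34 -0.03]
(16, -24.5, -27.6) [-0.17 -0.22 -0.11] rot [-0.0001 -0.0007 -0.    ]
(13, -25, -27.7) [ 2.18 -0.43 -1.  ] rot [0.0046 0.0515 0.    ]
(10, -25.2, -27.8) [ 4.2  -0.61 -2.1 ] rot [0.0092 0.1036 0.    ]
(7, -25.2, -27.9) [ 5.97 -0.77 -3.33] rot [0.0139 0.1558 0.    ]
(4, -25.2, -28) [ 7.68 -0.92 -4.65] rot [0.0186 0.2079 0.    ]
(0, -25.2, -28.1) [ 9.85 -1.11 -6.59] rot [0.0248 0.2775 0.    ]
```

arm_command([
  [[30, 1, -0.3, -0.4, 0.0023, 0.026, 0], [30, 2, -0.5, -0.9, 0.0046, 0.0515, 0], [30, 2, -0.5, -0.9, 0.0046, 0.0515, 0], [30, 2, -0.5, -0.9, 0.0046, 0.0515, 0]],
])

```text
t: 15.25
tcp_pos: [0.5421, 0.2119, 0.0884]
orientation: [0.113, 0.044, 0.993, -0.005]
force: [-1.0, -0.3, -1.0]
finger_gap: 0.46
```

arm_command([
  [[30, 0.4, 0, 0, 0, 0, 0], [30, 0.8, -0.1, 0, 0, 0, 0], [30, 0.8, -0.1, 0, 0, 0, 0]],
])

```text
t: 15.55
tcp_pos: [0.5422, 0.2119, 0.0884]
orientation: [0.113, 0.044, 0.993, -0.005]
force: [-2.4, 0.8, -0.0]
finger_gap: 0.461
```

```bash
python3 -c "
from p import *
show([(10,-24.9,-27.8),(7,-24.9,-27.9),(4,-24.9,-28),(2,-24.9,-28.1),(0,-24.9,-28.2),(-1,-24.9,-28.2)],[.5429,.2118,.0884])"
```

```text
t 15.55 T [0.5422 0.2119 0.0884] toolx [-0.9707  0.0861 -0.2244] tooly [ 8.840e-02  9.961e-01 -1.000e-04]
tilt now 12.964701482421523 lateral -0.14825486346183278 F [-2.4  0.8 -0. ] [0.12 0.65 0.02]
(10, -24.9, -27.8) [ 1.24  0.07 -1.26] rot [0.0046 0.0515 0.    ]
(7, -24.9, -27.9) [ 3.   -0.09 -2.48] rot [0.0093 0.1037 0.    ]
(4, -24.9, -28) [ 4.71 -0.24 -3.79] rot [0.0139 0.1558 0.    ]
(2, -24.9, -28.1) [ 5.81 -0.34 -4.67] rot [0.017  0.1906 0.    ]
(0, -24.9, -28.2) [ 6.88 -0.44 -5.6 ] rot [0.0201 0.2254 0.    ]
(-1, -24.9, -28.2) [ 7.4  -0.48 -6.13] rot [0.0217 0.2428 0.    ]
```

arm_command([
  [[30, 0.6, 0, -0.6, 0.0023, 0.026, 0], [30, 1.2, 0, -1.2, 0.0046, 0.0515, 0], [30, 2.1, 0, -1.9, 0.007, 0.078, 0], [30, 3, -0.1, -2.5, 0.0093, 0.1037, 0], [30, 3, -0.1, -2.5, 0.0093, 0.1037, 0]],
], newtons=80)

```text
t: 16.05
tcp_pos: [0.5461, 0.2117, 0.0863]
orientation: [0.061, 0.044, 0.997, -0.003]
force: [-3.9, -0.1, 4.9]
finger_gap: 0.458
```

```bash
python3 -c "
from p import *
show([(7,-24.9,-27.9)])"
```

```text
t 16.05 T [0.5461 0.2117 0.0863] toolx [-0.9886  0.0883 -0.1222] tooly [ 8.90e-02  9.96e-01 -1.00e-04]
tilt now 7.019417677920404 lateral -0.01806173447850211 F [-3.9 -0.1  4.9] [-0.16  0.84  0.02]
(7, -24.9, -27.9) [-0.17  0.03 -0.43] rot [0.     0.0003 0.    ]
```

arm_command([
  [[30, 0.8, 0, -0.7, 0.0023, 0.026, 0], [30, 1.6, -0.1, -1.4, 0.0046, 0.052, 0], [30, 1.6, -0.1, -1.4, 0.0046, 0.052, 0]],
])

```text
t: 16.35
tcp_pos: [0.5478, 0.2115, 0.0849]
orientation: [0.036, 0.044, 0.998, -0.002]
force: [-3.0, 0.1, 4.8]
finger_gap: 0.46
```

arm_command([
  [[30, 0.5, 0, -0.5, 0.0016, 0.0175, 0], [30, 1, -0.1, -0.9, 0.0031, 0.035, 0], [30, 1, -0.1, -0.9, 0.0031, 0.035, 0]],
])

```text
t: 16.65
tcp_pos: [0.5489, 0.2115, 0.084]
orientation: [0.018, 0.045, 0.999, -0.001]
force: [-1.5, -1.0, 5.0]
finger_gap: 0.461
```

```bash
python3 -c "
from p import *
show([(2,-24.9,-28.1),(0,-24.9,-28.2)])
im=ctrl.grab_frame('side');cv2.imwrite('pics/s9.png',crop(im,265,140,365,215,8))"
```

```text
t 16.65 T [0.5489 0.2115 0.084 ] toolx [-0.9954  0.0889 -0.0356] tooly [ 0.0889  0.996  -0.    ]
tilt now 2.0385914709727384 lateral 0.10234572588610513 F [-1.5 -1.   5. ] [-0.31  0.53  0.05]
(2, -24.9, -28.1) [-0.24 -0.08 -0.27] rot [0.0001 0.0007 0.    ]
(0, -24.9, -28.2) [ 0.83 -0.18 -1.2 ] rot [0.0032 0.0354 0.    ]
```

View pics/s9.png

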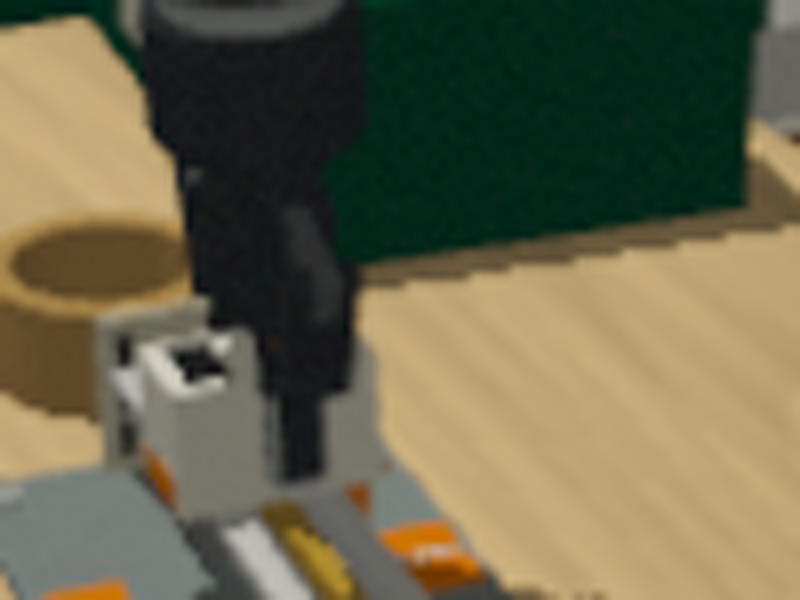

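arm_command([
  [[30, 0.5, 0, -0.7, 0.0016, 0.0175, 0], [30, 1, -0.1, -1.3, 0.0031, 0.036, 0], [30, 1, -0.1, -1.3, 0.0031, 0.036, 0]],
])

```text
t: 17.0
tcp_pos: [0.55, 0.2115, 0.0823]
orientation: [-0.001, 0.045, 0.999, 0.0]
force: [-1.6, -0.1, 3.9]
finger_gap: 0.456
```

arm_command([
  [[30, 0.1, 0, -0.5, 0.0008, 0.009, 0], [30, 0.2, 0, -1, 0.0015, 0.0175, 0], [30, 0.2, 0, -1, 0.0015, 0.0175, 0]],
])

```text
t: 17.3
tcp_pos: [0.5504, 0.2115, 0.0821]
orientation: [-0.009, 0.044, 0.999, 0.0]
force: [0.3, -1.4, 8.7]
finger_gap: 0.458
```

```bash
python3 -c "
from p import *
show([(0,-24.9,-28.2)])"
```

```text
t 17.3 T [0.5504 0.2115 0.0821] toolx [-0.9959  0.0889  0.0173] tooly [0.0889 0.996  0.    ]
tilt now -0.991244081477434 lateral 0.1943824490642846 F [ 0.3 -1.4  8.7] [-0.42  0.2   0.04]
(0, -24.9, -28.2) [-0.62 -0.14  0.75] rot [-0.0015 -0.0172 -0.    ]
```

arm_command([
  [[30, -0.2, 0, 1, -0.0008, -0.009, 0], [30, -0.2, 0, 2, -0.0015, -0.0175, 0], [30, -0.2, 0, 2.9, -0.0015, -0.0175, 0], [30, -0.2, 0, 2.9, -0.0015, -0.0175, 0]],
])

```text
t: 17.7
tcp_pos: [0.5499, 0.2115, 0.0842]
orientation: [0.0, 0.044, 0.999, -0.0]
force: [1.5, -0.6, 2.7]
finger_gap: 0.462
```

arm_command([
  [[30, 0, 0, 0.5, 0, 0, 0], [30, 0, 0, 1, 0, 0, 0], [30, 0, 0, 1, 0, 0, 0]],
])

```text
t: 18.0
tcp_pos: [0.5498, 0.2115, 0.0843]
orientation: [-0.0, 0.044, 0.999, -0.0]
force: [4.3, 0.9, -9.6]
finger_gap: 0.461
```

```bash
python3 -c "
from p import *
show([(0,-24.9,-28.2)])"
```

```text
t 18.0 T [0.5498 0.2115 0.0843] toolx [-9.961e-01  8.880e-02  7.000e-04] tooly [ 8.880e-02  9.961e-01 -3.000e-04]
tilt now -0.03752700606964757 lateral 0.13391881186740415 F [ 4.3  0.9 -9.6] [-0.   -1.18 -0.02]
(0, -24.9, -28.2) [ 0.   -0.13 -1.5 ] rot [-0.0001 -0.0007 -0.    ]
```

arm_command([
  [[30, -0.1, 0, -0.5, 0, 0, 0], [30, -0.1, 0, -1, 0, 0, 0], [30, -0.1, 0, -1, 0, 0, 0]],
], newtons=20)

```text
t: 18.3
tcp_pos: [0.5498, 0.2115, 0.0843]
orientation: [0.0, 0.044, 0.999, -0.0]
force: [5.4, -0.6, -7.0]
finger_gap: 0.46
```

arm_command([
  [[44, 0, 0, 0, 0, 0, 0], [50, 0, 0, 0, 0, 0, 0], [60, 0, 0, 0, 0, 0, 0], [75, 0, 0, 0, 0, 0, 0], [85, 0, 0, 0, 0, 0, 0], [85, 0, 0, 3, 0, 0, 0]],
])

```text
t: 18.9
tcp_pos: [0.5489, 0.2114, 0.0871]
orientation: [-0.001, 0.044, 0.999, -0.0]
force: [0.9, -0.6, 0.7]
finger_gap: 0.997
```

arm_command([
  [[85, 0, 0, 10, 0, 0, 0], [85, 0, 0, 30, 0, 0, 0], [85, 0, 0, 60, 0, 0, 0], [85, -20, 0, 100, 0, 0, 0], [85, -40, 0, 130, 0, 0, 0], [85, -40, 0, 130, 0, 0, 0], [85, -40, 0, 130, 0, 0, 0]],
])

```text
t: 19.6
tcp_pos: [0.5099, 0.2118, 0.2189]
orientation: [0.001, 0.044, 0.999, 0.001]
force: [-0.0, 0.5, -0.5]
finger_gap: 0.992
```

```bash
python3 -c "
from p import *
show([])
im=ctrl.grab_frame('side');cv2.imwrite('pics/s10.png',crop(im,265,140,365,215,8))
im=ctrl.grab_frame('wrist');cv2.imwrite('pics/w10.png',im)"
```

```text
t 19.6 T [0.5099 0.2118 0.2189] toolx [-0.9961  0.0884 -0.0024] tooly [0.0884 0.9961 0.0013]
tilt now 0.13868705815043547 lateral -3.108641535436032 F [-0.   0.5 -0.5] [-0.03  0.07  0.03]
```

View pics/s10.png

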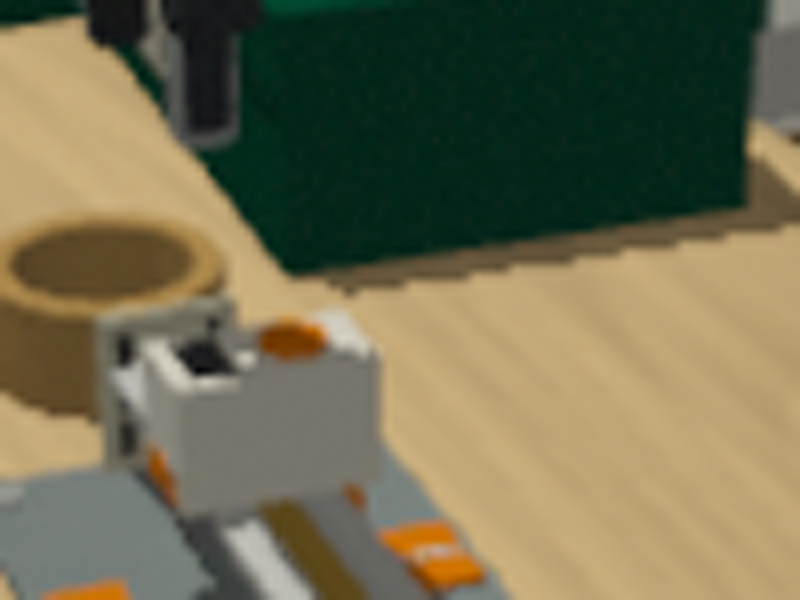

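View pics/w10.png

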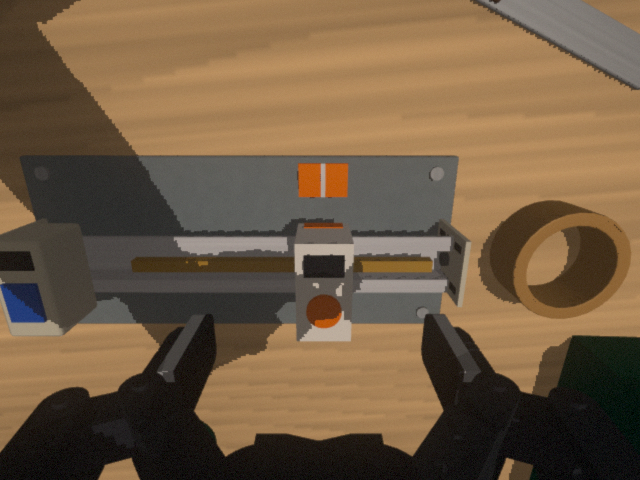

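arm_command([
  [[85, -20, -40, 10, 0, 0, 0], [85, -50, -75, 20, 0, 0, 0], [85, -80, -110, 30, 0, 0, 0], [85, -110, -145, 40, 0, 0, 0], [85, -140, -180, 50, 0, 0, 0], [85, -165, -215, 50, 0, 0, 0], [85, -165, -250, 50, 0, 0, 0], [85, -165, -250, 50, 0, 0, 0]],
])

```text
t: 20.5
tcp_pos: [0.3435, -0.0415, 0.2665]
orientation: [-0.001, 0.048, 0.999, -0.001]
force: [0.5, 0.7, 0.3]
finger_gap: 0.996
```

```bash
python3 -c "
from p import *
show([])
im=ctrl.grab_frame('side');cv2.imwrite('pics/s11r.png',im);cv2.imwrite('pics/s11.png',crop(im,260,150,360,225,8))
im=ctrl.grab_frame('top');cv2.imwrite('pics/t11r.png',im);cv2.imwrite('pics/t11.png',crop(im,165,170,265,260,8))
cv2.imwrite('pics/t11f.png',im)"
```

```text
t 20.5 T [ 0.3435 -0.0415  0.2665] toolx [-0.9954  0.0953  0.0019] tooly [ 0.0953  0.9954 -0.0015]
tilt now -0.10753838584229436 lateral -270.22874652440515 F [0.5 0.7 0.3] [ 0.01 -0.03 -0.02]
```

View pics/s11.png

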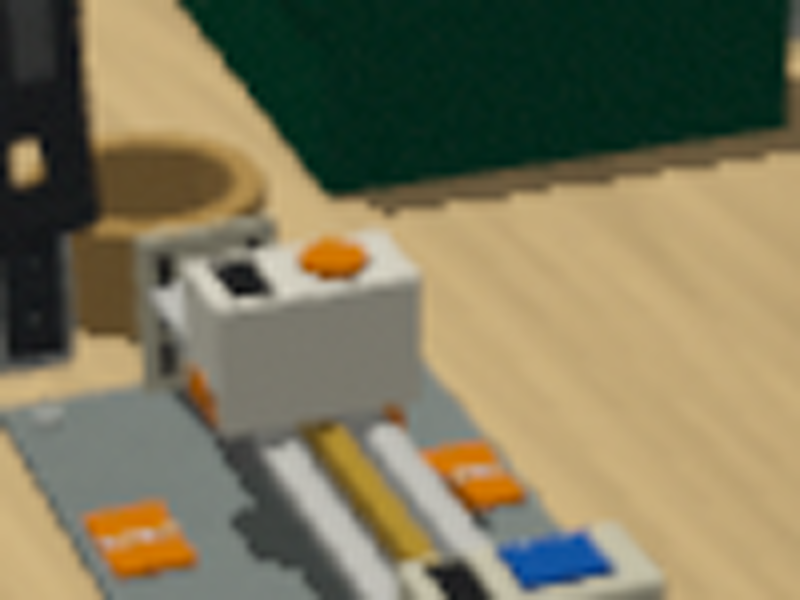

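View pics/t11.png

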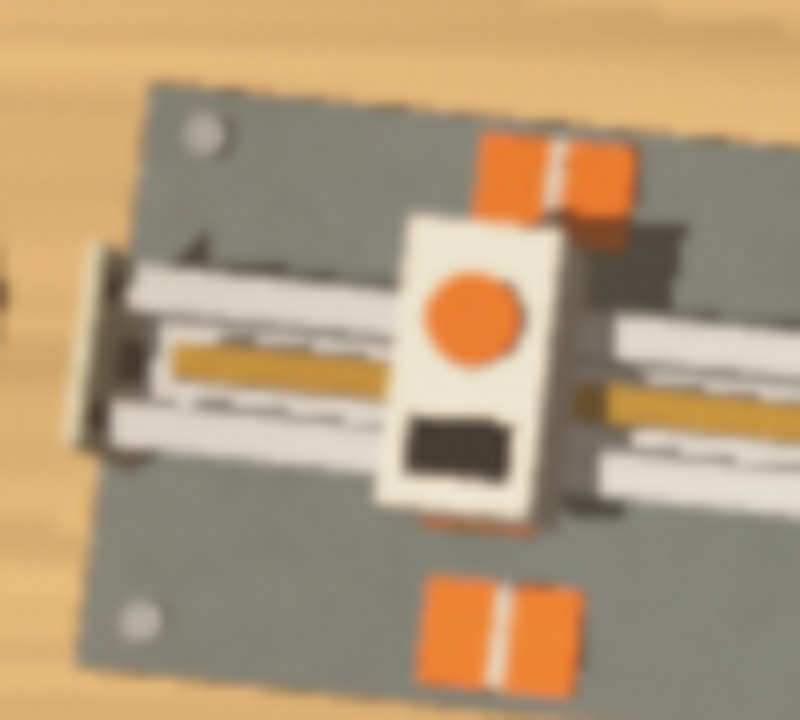

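View pics/t11f.png

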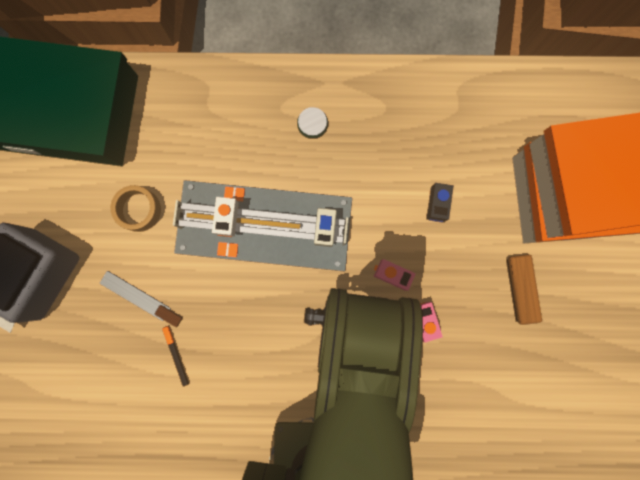

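```bash
python3 - <<'E'
from p import *
ct=ctrl.calibration('top');cs=ctrl.calibration('side')
cv=lambda p,o:((p[0]+.5)/8-.5+o[0],(p[1]+.5)/8-.5+o[1])
O=(165,170)
Q=[cv(p,O) for p in[(408,212),(568,232),(532,522),(374,502)]]
P=np.array([plane(ct,*q,.1069) for q in Q]);print([np.linalg.norm(P[i]-P[i-1]).round(4) for i in range(4)])
A=plane(ct,*cv((559,172),O),.011);B=plane(ct,*cv((500,636),O),.011);bay=(A+B)/2;d=A-B
print('tags',bay,np.linalg.norm(d),np.degrees(np.arctan2(d[1],d[0])))
D=P[0]+P[1]-P[2]-P[3];print('yaw',np.degrees(np.arctan2(D[1],D[0])))
e=P.mean(0)-bay;print('centre off x,y mm',e@ex*1000,e@ey*1000)
# level: triangulate corners on right (-y) side near & far using side view
OS=(260,150);S=[cv(p,OS) for p in [(420,272),(220,318),(184,258),(385,230)]]
for i,(k,s) in enumerate(zip([1,2,3,0],S)): print(tri(ct,Q[k],cs,s))
# neighbour not needed
E
```

```text
[np.float64(0.0771), np.float64(0.0426), np.float64(0.0771), np.float64(0.0418)]
tags [0.54806411 0.2138937  0.011     ] 0.1336928577848224 -5.470742359067493
yaw -5.0228921764158585
centre off x,y mm -2.77804407034648 -0.46054820126437873
(array([0.58090251, 0.18917378, 0.10739152]), np.float64(0.0005854906943398949))
(array([0.50585759, 0.19662788, 0.10272253]), np.float64(0.0019665951157752247))
(array([0.50996675, 0.23753727, 0.10687935]), np.float64(0.0016214840460586422))
(array([0.58690541, 0.23191959, 0.1039105 ]), np.float64(0.0007699004875375814))
```

```bash
python3 -c "
from bench import ctrl
s=ctrl.state();print(s['t'],s['force'],abs(s['joint_velocities']).max()); print(ctrl.finish_job())"
```

```text
20.6 [-0.65602228  0.77397024 -0.54919486] 0.04350824539960179
the job is handed in; nothing more can be done
None
```

I fitted the white pick-light unit on the rail at the orange-tagged bay, let go, and moved the arm clear. The job was handed in at about 20.6 s.

**How it went:** I gripped the unit across its width and touched it down on the near flange, which put the flange top at about 54.5 mm. I then hooked the lip under the near edge at 27° of tilt and rocked the unit down to level. No force reading went above about 10 N.

**Last checks:**
- **Click:** a pull upwards of about 10 N before release did not lift the unit, so I take the foot to have clicked. I did not see the catch itself.
- **Centring:** the final top view puts the unit about 0.5 mm from the tag centre along the rail, with its yaw in line with the rail.
- **Level:** triangulating the top corners from two cameras gave 103 to 107 mm, a scatter of ±2 mm. The two ends agree to about 1 mm, so it is level as far as the cameras can tell.
- **Rest of the bench:** in the last top view the spare and the other items were where they started. The pink lookalikes were partly hidden by the arm.

**Disagreements:**
- The top and wrist cameras differed by about 2.5 mm on the bay's position. I used the wrist view, and the final relative check agreed with it.
- The last top view also showed a 2.8 mm offset across the rail. I put this down to the far tag being partly hidden, since the rail fixes the unit in that direction.

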